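# Put the cutting dies away in the die box

### The job

Put the leather-cutting dies away: pull the stiff sliding cover of the die box open until its pointer lines up with the brass mark clip on the rail, then lift every die off its rack hook and seat it flat and square, handle up, in the pocket of its own shape. When all the dies hanging there are in, slide the cover fully shut, and leave the other things on the bench where they are.

Things in the scene. Friction and masses are not known exactly. Their poses are not given: they have to be found in the camera images.
- die_strap: Steel cutting die: solid base, oblong rectangle 88 (own x) x 44 (own y) mm, 24 mm high, with an upright flat strap handle (bridge) on top: 40 mm wide along own y (30 inside), 24 mm deep along own x, opening 24 to 60 mm, top 66 mm above the underside. 0.25-0.6 kg. Origin: centre of underside, z up. Grip from above across the 40 mm. Starts hanging on a hook, own axes along the rack's; may be absent.
- die_card: Steel cutting die: solid base, broad rectangle 76 (own x) x 60 (own y) mm, 24 mm high, with an upright flat strap handle (bridge) on top: 40 mm wide along own y (30 inside), 24 mm deep along own x, opening 24 to 60 mm, top 66 mm above the underside. 0.25-0.6 kg. Origin: centre of underside, z up. Grip from above across the 40 mm. Starts hanging on a hook, own axes along the rack's; may be absent.
- die_round: Steel cutting die: solid base, disc of diameter 62 mm, 24 mm high, with an upright flat strap handle (bridge) on top: 40 mm wide along own y (30 inside), 24 mm deep along own x, opening 24 to 60 mm, top 66 mm above the underside. 0.25-0.6 kg. Origin: centre of underside, z up. Grip from above across the 40 mm. Starts hanging on a hook, own axes along the rack's; may be absent.
- die_square: Steel cutting die: solid base, square 54 x 54 mm, 24 mm high, with an upright flat strap handle (bridge) on top: 40 mm wide along own y (30 inside), 24 mm deep along own x, opening 24 to 60 mm, top 66 mm above the underside. 0.25-0.6 kg. Origin: centre of underside, z up. Grip from above across the 40 mm. Starts hanging on a hook, own axes along the rack's; may be absent.
- pocket_strap (a point): Centre of the floor of die_strap's pocket in the die box: outline of the die (oblong rectangle 88 (box x) x 44 (box y) mm) plus 2 mm clearance all round, 10 mm deep, floor 10 mm above the table, mouth slightly chamfered. Axes as the die box's.
- pocket_card (a point): Centre of the floor of die_card's pocket in the die box: outline of the die (broad rectangle 76 (box x) x 60 (box y) mm) plus 2 mm clearance all round, 10 mm deep, floor 10 mm above the table, mouth slightly chamfered. Axes as the die box's.
- pocket_round (a point): Centre of the floor of die_round's pocket in the die box: outline of the die (disc of diameter 62 mm) plus 2 mm clearance all round, 10 mm deep, floor 10 mm above the table, mouth slightly chamfered. Axes as the die box's.
- pocket_square (a point): Centre of the floor of die_square's pocket in the die box: outline of the die (square 54 x 54 mm) plus 2 mm clearance all round, 10 mm deep, floor 10 mm above the table, mouth slightly chamfered. Axes as the die box's.
- die_box: Fixed die box: plywood pocket board (182 x 190 mm, 20 mm high) with four pockets, between two aluminium rails (y = +/-108 mm, 14 mm wide, x from -295 to +105 mm, top 84 mm high) that carry the sliding cover. Origin on the table amid the box; own x points away from the robot, y left, z up.
- cover (a joint): Travel (m) of the grey cover (180 x 226 mm, 6 mm thick, top 90 mm above the table, 8 mm clear above seated dies). 0 = shut over the pockets; grows as it is pulled along the box's -x, towards the robot; end of travel 0.225. Stiff: about 9 N sliding friction both ways; stays where left. Starts shut or up to 30 mm open.
- cover_grip (a point): Grip point of the cover's dark wooden handle: upright bar 14 mm thick (box x), 70 mm long (box y), from 90 to 122 mm above the table, near the cover's far edge; this point is 8 mm below its top, at box x = +85 mm when shut. Moves with the cover. Fingers closing along box x hold it.
- cover_pointer (a point): Thin steel pointer sticking out of the cover's left edge over the left rail; moves with the cover.
- mark: Brass mark clip on the outside of the left rail; origin at its top, axes as the box's. The cover is open to its mark when pointer and clip have the same box x (travel 180 to 200 mm, varies). All pockets are then clear.
- rack: Fixed wooden rack, 430 mm wide, four flat steel hooks pointing at the robot (own -x). Origin on the table below the middle of the row of dies; own x away from the robot, y left. Back bar at x = 78 to 98 mm, up to 160 mm high. Dies hang at x = -2 to 6 mm, undersides 90 mm up.
- hook0 (a point): Hang point: top of hook 0 at rack x = 0, y = +157.5 mm, 150 mm above the table. Arm 14 mm wide, 8 mm thick, from the back bar to x = -28 mm; upturned tip (x = -28 to -20 mm) 10 mm higher. A die must rise over 10 and under 28 mm (its base then meets the arm), then go out along rack -x, base and all, before rising more.
- hook1 (a point): Hang point: top of hook 1 at rack x = 0, y = +52.5 mm, 150 mm above the table. Arm 14 mm wide, 8 mm thick, from the back bar to x = -28 mm; upturned tip (x = -28 to -20 mm) 10 mm higher. A die must rise over 10 and under 28 mm (its base then meets the arm), then go out along rack -x, base and all, before rising more.
- hook2 (a point): Hang point: top of hook 2 at rack x = 0, y = -52.5 mm, 150 mm above the table. Arm 14 mm wide, 8 mm thick, from the back bar to x = -28 mm; upturned tip (x = -28 to -20 mm) 10 mm higher. A die must rise over 10 and under 28 mm (its base then meets the arm), then go out along rack -x, base and all, before rising more.
- hook3 (a point): Hang point: top of hook 3 at rack x = 0, y = -157.5 mm, 150 mm above the table. Arm 14 mm wide, 8 mm thick, from the back bar to x = -28 mm; upturned tip (x = -28 to -20 mm) 10 mm higher. A die must rise over 10 and under 28 mm (its base then meets the arm), then go out along rack -x, base and all, before rising more.
- glue_jar: Bystander: amber jar, 68 mm wide, 100 mm high, fixed. Origin under its centre.
- pot: Bystander: green glass pot, 72 mm wide, 90 mm high, loose. Origin under its centre.
- mallet: Bystander: hammer 260 mm long lying on the bench, loose.
Things that resemble listed ones, but are neither listed nor needed, are in the scene too. What is shaped like the die_strap but pink is not meant. What is shaped like the die_round but blue is not meant.

How it is judged:
By the outcome, as a careful person would: the job done as asked, in the order asked, and still so for the second after the job is handed in, with the robot touching nothing.
Of die_strap, die_card, die_round, die_square only 3 to 4 are there at a start; the rules pass over those that are not, and their reading is None.
At some moment in a run one of die_strap, die_card, die_round, die_square may be knocked a few centimetres aside while the robot is not near it.
Once in a run the grip may slacken for a moment while it holds something.
It also fails if it takes over 210 s, if anything falls off the work surface, if the arm or the gripper's body presses on something with over 40 N, if the wrist force passes 120 N, or if a joint passes its speed limit or range.

### The arm

A 6-joint arm with a two-finger parallel gripper is mounted at the origin on the work surface. World frame = base frame: x ahead of the robot, y to its left, z up, the work surface at z = 0. Lengths are in m, angles in rad, forces in N, time in s.
With the tool pointing down it reaches from about 0.375 to 0.9 m from the base axis. Payload 3.1 kg.
Tool frame: the origin (TCP) lies midway between the tips of the shut fingers; the grasp point (between the pads) lies 19 mm behind it; x points along the fingers, z is the direction in which the jaws open and shut, and the axes are right-handed (so a half turn about x gives the same grasp; the last joint's range is limited). The gripper opens to 87 mm and grips with 3 to 60 N. Pads are 19 mm wide; open, the fingers measure 117 mm over their backs; the gripper's body (75 mm by 190 mm) begins 51 mm behind the grasp point.
Start: joints at [1.153, 0.527, 1.433, -0, 1.181, -0.178], TCP at [0.148, 0.607, 0.223] pointing down, gripper open.
Joint ranges: [-3.08, 3.08], [-0.75, 2.2], [0.22, 2.44], [-1.43, 4.57], [0, 2.65], [-2.85, 2.85]. Speed limits (rad/s): [2.79, 2.79, 3.14, 3.14, 3.14, 3.14].

### API

Orientations are given as a unit quaternion [x, y, z, w].
In Python, from rig import robot, optics, workorder gives the robot as it stands.
- The arm moves only by the tool arm_command, never from a script. Its argument "plan" is a list of rows, each a list of 7 numbers: the shift along the tool's x, y, z in cm, then the turn, a rotation vector about the tool's x, y, z in rad, then the finger opening in cm, from 0 to 8.7. In form: [[x, y, z, ax, ay, az, gripper], ...]. A call has 1 to 12 rows; each row shifts and turns the pose as measured when the row begins, along the tool's axes as they then stand; what a row does not reach is not made up. A row lasts 1/8 s, in which the tool goes at most 62.5 mm and 10.7 degrees, less where a joint would pass 70% of its speed; a pose out of reach is approached as far as the arm can. A call with a gripper value outside its range is refused whole. The fingers move at their own pace and stop on an object; "grip_force" is the grip in N (left out, the last holds). Time passes only in rows, so rows that do not move let the fingers close. It gives the time, the measured TCP pose, the force and the opening at its end, in the units of the state.
- robot.get_obs(): the state, without advancing time (a new reading comes with each control period).
- optics.camera(name): name is "side" or "top"; returns (picture, depth): 480x640x3 uint8, blue, green, red; 480x640 float32, m along the optical axis (not along the pixel's ray), 0 where there is no reading.
- optics.camera_info(name): a dict with "mtx" (3x3 intrinsics, pixels), "k1" (the pictures are not rectified: a ray, as slopes to the right and down, at radius r is drawn at 1 + k1 r^2 times it, then the intrinsics apply), "position" and "rotation" of the camera in the world. Camera axes: x right, y down, z forward; pixel columns grow to the right and rows downward; lengths in m; the calibration is good to about 2 mm. A picture is of the moment at which its call begins. camera_info takes no time and is no camera call.
- workorder.hand_in(): hands the job in, once; it reports no verdict.
The state is a dict: "time": time; "q": joint angles; "joint_velocities": joint speeds; "joint_torque": joint torques, N m; "position": TCP position; "tool_rot": TCP orientation; "ft_force": force on the tool from outside, world axes, zero at the start; "moment": the same for the moment, N m; "grip_width": finger opening in m.
Only numpy, scipy, OpenCV 4.12 (cv2) and the standard library are available. Lean on these libraries where they do the work, as an engineer would, in place of code of your own. Each camera call takes 0.05 s, during which the arm holds its last target. There are 200 camera calls.

## Working session

There is one attempt and no reset: what is moved stays moved. The work goes in short steps, Python scripts to look and compute and a tool call to move; the robot and the scene stay as the last step left them, time stands still between calls to the robot, and variables do not carry over. Pictures are saved under pics/ and viewed, about 12 in all and at most 16, crops included, and the job is handed in when it is done.

Besides the shell and the picture viewer there is one more tool, called after "Call:" in YAML: its name, and indented under it one key for each argument. arm_command: Moves the arm, as the interface text tells. Its arguments: {"type":"object","properties":{"plan":{"type":"array"},"grip_force":{"type":"number"}},"required":["plan"]}

```bash
mkdir -p pics; cat > h.py <<'E'
import numpy as np, cv2
from rig import robot, optics, workorder
from scipy.spatial.transform import Rotation as R
def rot(i):
    r=np.array(i["rotation"],float)
    return r if r.shape==(3,3) else R.from_quat(r).as_matrix()
def grab(n):
    p,d=optics.camera(n); np.savez('/tmp/%s.npz'%n,p=p,d=d); return p,d
def cloud(n,d):
    i=optics.camera_info(n); K=np.array(i["mtx"]); k=i["k1"]
    v,u=np.mgrid[0:480,0:640].astype(np.float64)
    pts=np.stack([u.ravel(),v.ravel()],1)[:,None]
    s=cv2.undistortPoints(pts,K,np.array([k,0,0,0,0.]))[:,0]
    P=np.c_[s,np.ones(len(s))]*d.reshape(-1,1)
    W=P@rot(i).T+np.array(i["position"]); W[d.ravel()==0]=np.nan
    return W.reshape(480,640,3)
def pix(n,X):
    i=optics.camera_info(n); c=(np.atleast_2d(X)-i["position"])@rot(i)
    s=c[:,:2]/c[:,2:]; s=s*(1+i["k1"]*(s**2).sum(1))[:,None]
    K=np.array(i["mtx"]); return s*[K[0,0],K[1,1]]+K[:2,2]
def st():
    o=robot.get_obs(); print('t',round(o["time"],2),'p',np.round(o["position"],4),'q',np.round(o["q"],3),'w',round(o["grip_width"],4),'F',np.round(o["ft_force"],1)); print(np.round(R.from_quat(o["tool_rot"]).as_matrix(),3).tolist()); return o
E
python3 - <<'E'
from h import *
st()
for n in("top","side"):
    p,d=grab(n); cv2.imwrite('pics/%s0.png'%n,p); print(optics.camera_info(n))
E
```

```text
t 0.0 p [0.1475 0.6066 0.2216] q [ 1.153  0.528  1.434 -0.     1.181 -0.178] w 0.087 F [-0.4 -0.5 -0.1]
[[-0.001, -0.972, 0.237], [-0.002, 0.237, 0.972], [-1.0, 0.0, -0.002]]
{'mtx': array([[584.54156124,   0.        , 314.31732842],
       [  0.        , 584.54156124, 235.0049546 ],
       [  0.        ,   0.        ,   1.        ]]), 'k1': -0.014299339491889012, 'position': array([ 0.36759862, -0.07814174,  1.52450851]), 'rotation': array([-0.70252294,  0.70719098, -0.05571446,  0.05690644])}
{'mtx': array([[572.75219062,   0.        , 318.48936988],
       [  0.        , 572.75219062, 235.87507714],
       [  0.        ,   0.        ,   1.        ]]), 'k1': -0.008721862365487212, 'position': array([0.38886689, 1.05815709, 1.0203503 ]), 'rotation': array([-0.07937283,  0.89607996, -0.43482476,  0.04084221])}
```

View pics/top0.png

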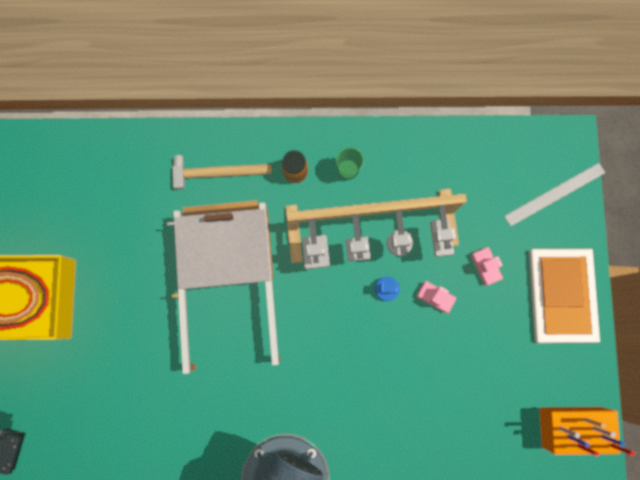

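View pics/side0.png

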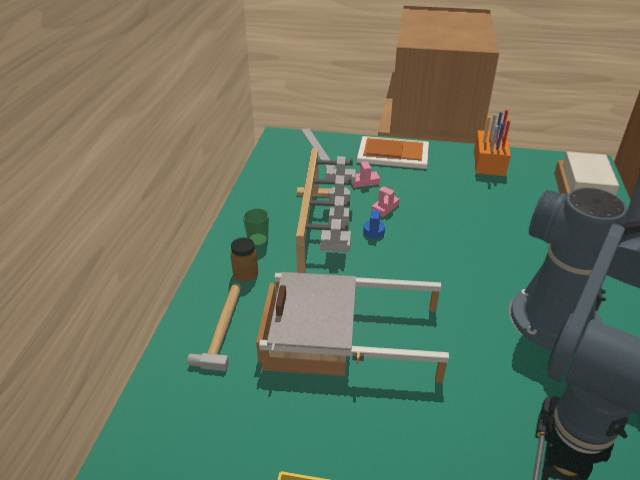

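The top view shows four grey dies on hooks 0–3: card (316,252), square (358,247), round (401,242) and strap (443,237). The lookalikes are pink (437,295) and (487,266), and a blue disc (387,289). The cover handle is at (218,216), and the brass clip is near (176,295) in the top view and (358,357) in the side view. Next I'll measure these and check close crops.

```bash
python3 - <<'E'
from h import *
T=np.load('/tmp/top.npz'); S=np.load('/tmp/side.npz')
W=cloud('top',T['d']); V=cloud('side',S['d'])
def rect(W,u0,u1,v0,v1,z0,z1,name):
    a=W[v0:v1,u0:u1].reshape(-1,3); a=a[(a[:,2]>z0)&(a[:,2]<z1)]
    r=cv2.minAreaRect(a[:,:2].astype(np.float32)*1000); print(name,len(a),'zmed',round(np.median(a[:,2]),4),r); return a
c=rect(W,165,285,200,295,.083,.1,'cover')
rect(W,165,285,295,375,.075,.095,'rails')
rect(W,165,285,200,375,.075,.095,'rails+cover')
rect(W,165,285,200,240,.110,.135,'handle')
rect(W,280,475,185,230,.150,.17,'backbar')
for n,u0,u1 in(('h0',300,332),('h1',345,372),('h2',388,415),('h3',430,457)):
    rect(W,u0,u1,225,272,.147,.175,n+' handle'); rect(W,u0,u1,225,272,.106,.124,n+' base')
rect(V,230,470,260,400,.083,.1,'S cover')
rect(V,230,470,260,400,.110,.135,'S handle')
rect(V,295,325,145,275,.150,.17,'S bar')
rect(V,315,365,145,255,.147,.175,'S handles')
im=np.zeros((600,800,3),np.uint8)
im[:300,:480]=cv2.resize(T['p'][200:275,165:285],None,fx=4,fy=4)
im[300:,:800]=cv2.resize(T['p'][200:275,290:490],None,fx=4,fy=4)
im[:300,480:]=cv2.resize(S['p'][320:395,330:410],None,fx=4,fy=4)
cv2.imwrite('pics/crop1.png',im)
E
```

```text
cover 6435 zmed 0.0904 ((556.2875366210938, 161.1067352294922), (229.59600830078125, 247.6607208251953), 5.134467124938965)
rails 953 zmed 0.0844 ((368.7833557128906, 143.8391571044922), (188.00978088378906, 246.40354919433594), 4.9531049728393555)
rails+cover 7107 zmed 0.0895 ((477.43206787109375, 154.14447021484375), (406.8080139160156, 247.66912841796875), 5.089975833892822)
handle 178 zmed 0.1212 ((640.533935546875, 159.79629516601562), (16.910287857055664, 68.4871597290039), 3.542588472366333)
backbar 1832 zmed 0.159 ((622.6556396484375, -228.31129455566406), (82.45113372802734, 429.9801025390625), 5.807258605957031)
h0 handle 333 zmed 0.1545 ((568.2706909179688, -76.7374038696289), (92.72842407226562, 39.3164176940918), 9.0436429977417)
h0 base 477 zmed 0.1142 ((553.0704345703125, -78.94784545898438), (76.16148376464844, 59.72365951538086), 5.711337566375732)
h1 handle 308 zmed 0.1545 ((572.1507568359375, -180.93893432617188), (80.56806182861328, 40.15882110595703), 1.85828697681427)
h1 base 233 zmed 0.1136 ((559.89892578125, -181.41586303710938), (54.88251495361328, 54.4508705
[... 335 characters left out ...]
23046875), (49.247806549072266, 46.5885124206543), 43.424522399902344)
h3 base 295 zmed 0.1141 ((583.2103881835938, -389.26495361328125), (77.22740173339844, 45.50617218017578), 8.432107925415039)
S cover 6674 zmed 0.0906 ((476.13397216796875, 128.1510772705078), (399.9402160644531, 301.02105712890625), 5.303449630737305)
S handle 171 zmed 0.1224 ((641.1841430664062, 163.39224243164062), (14.07718276977539, 73.7520980834961), 5.400601863861084)
S bar 857 zmed 0.1603 ((631.065673828125, -225.48814392089844), (66.67461395263672, 434.7593994140625), 5.821158409118652)
S handles 927 zmed 0.1535 ((583.9351806640625, -251.75592041015625), (108.47779846191406, 402.1681213378906), 10.46906852722168)
```

View pics/crop1.png

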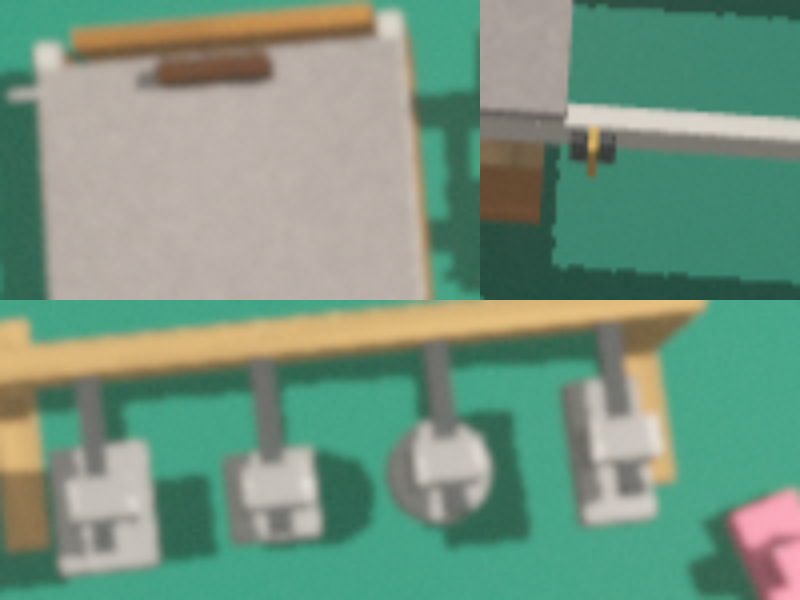

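The crop confirms all four dies are grey: card, square, round and strap on hooks 0 to 3. The pointer is at top px (170,224), and the clip is at side px (358,357). The box yaw is about 5.1° and the rack yaw about 5.8°. I'll write the planning helper and measure the travel that's needed.

```bash
cat >> h.py <<'E'
BY=np.deg2rad(5.1); RY=np.deg2rad(5.81)
BO=np.array([.5728,.1538]); BX=np.array([np.cos(BY),np.sin(BY)]); BYv=np.array([-BX[1],BX[0]])
def box(P): q=np.asarray(P)[...,:2]-BO; return np.stack([q@BX,q@BYv],-1)
def ray(n,u,v,z):
    i=optics.camera_info(n); s=cv2.undistortPoints(np.array([[[u,v]]],float),np.array(i["mtx"]),np.array([i["k1"],0,0,0,0.]))[0,0]
    d=rot(i)@np.r_[s,1]; o=np.array(i["position"]); return o+d*(z-o[2])/d[2]
def tool(yaw):
    c,s=np.cos(yaw),np.sin(yaw); z=np.array([c,s,0]); x=np.array([0,0,-1.]); return R.from_matrix(np.c_[x,np.cross(z,x),z])
def plan(p,yaw,n):
    "rows from the measured pose to TCP p with jaw yaw (mod pi, nearest)"
    o=robot.get_obs(); p0=np.array(o["position"]); r=R.from_quat(o["tool_rot"])
    w=min([(r.inv()*tool(y)).as_rotvec() for y in(yaw,yaw+np.pi)],key=np.linalg.norm)
    for k in range(n):
        rk=r*R.from_rotvec(w*k/n); print(np.round(rk.inv().apply((np.array(p)-p0)/n)*100,2),np.round(w/n,3))
E
python3 - <<'E'
from h import *
T=np.load('/tmp/top.npz'); S=np.load('/tmp/side.npz')
for nm,a in(('ptr top',ray('top',170,224,.088)),('mark top',ray('top',176,295,.084)),('mark side',ray('side',358.3,352,.084)),('mark side .08',ray('side',358.3,354,.08)),('handle',[.6405,.160])): print(nm,np.round(a,4),np.round(box(a)*1000,1))
V=cloud('side',S['d']); W=cloud('top',T['d']); p=S['p'].astype(int)
m=np.zeros((480,640),bool); m[345:370,345:372]=1
b=m&(p[...,2]-p[...,0]>50)&(p[...,1]-p[...,0]>20); print('brass',np.argwhere(b)[:12].tolist(),np.round(V[b][:12],3).tolist(), np.round(box(V[b]).mean(0),4))
b=np.zeros((480,640),bool);b[218:230,163:175]=1; b&=(W[...,2]>.07); print('ptr',np.round(W[b],3).tolist(),np.round(box(W[b])*1000,0).tolist())
st(); plan([.641,.162,.20],BY,9)
E
```

```text
ptr top [0.6289 0.2842 0.088 ] [ 67.5 124.9]
mark top [0.4521 0.2646 0.084 ] [-110.3  121.1]
mark side [0.4516 0.2621 0.084 ] [-111.1  118.7]
mark side .08 [0.4512 0.2641 0.08  ] [-111.3  120.7]
handle [0.6405 0.16  ] [68.   0.2]
brass [[351, 358], [352, 357], [352, 358], [352, 359], [353, 357], [353, 358], [353, 359], [354, 357], [354, 358], [354, 359], [355, 357], [355, 358]] [[0.453, 0.26, 0.084], [0.454, 0.266, 0.088], [0.452, 0.265, 0.087], [0.45, 0.264, 0.086], [0.454, 0.268, 0.087], [0.452, 0.262, 0.08], [0.45, 0.265, 0.084], [0.454, 0.268, 0.084], [0.452, 0.267, 0.084], [0.449, 0.268, 0.084], [0.453, 0.271, 0.085], [0.451, 0.27, 0.084]] [-0.1105  0.1277]
ptr [[0.645, 0.276, 0.083], [0.641, 0.274, 0.089], [0.64, 0.276, 0.081], [0.638, 0.276, 0.082], [0.634, 0.275, 0.086], [0.631, 0.292, 0.088], [0.631, 0.289, 0.089], [0.63, 0.285, 0.096], [0.631, 0.284, 0.088], [0.631, 0.281, 0.091], [0.632, 0.28, 0.086], [0.631, 0.276, 0.09], [0.632, 0.274, 0.087], [0.629, 0.292, 0.087], [0.629, 0.289, 0.089], [0.629, 0.286, 0.089], [0.628, 0.283, 0.092], [0.628, 0.28, 0.093], [0.628, 0.277, 
[... 306 characters left out ...]
], [68.0, 130.0], [67.0, 127.0], [67.0, 124.0], [66.0, 121.0], [66.0, 118.0], [66.0, 116.0], [66.0, 114.0], [64.0, 131.0], [66.0, 131.0]]
t 0.1 p [0.1475 0.6067 0.2217] q [ 1.154  0.528  1.434 -0.     1.181 -0.178] w 0.0867 F [ 0.1 -0.6  0.4]
[[-0.001, -0.972, 0.237], [-0.002, 0.237, 0.972], [-1.0, 0.0, -0.002]]
[ 0.25 -6.5  -3.5 ] [ 0.138 -0.     0.   ]
[ 0.24 -6.92 -2.58] [ 0.138 -0.     0.   ]
[ 0.24 -7.21 -1.6 ] [ 0.138 -0.     0.   ]
[ 0.24 -7.36 -0.59] [ 0.138 -0.     0.   ]
[ 0.24 -7.37  0.43] [ 0.138 -0.     0.   ]
[ 0.24 -7.24  1.44] [ 0.138 -0.     0.   ]
[ 0.24 -6.97  2.42] [ 0.138 -0.     0.   ]
[ 0.24 -6.57  3.36] [ 0.138 -0.     0.   ]
[ 0.24 -6.05  4.23] [ 0.138 -0.     0.   ]
```

Pointer-to-clip distance is about 178 mm. Moving above the cover handle now.

Call:
arm_command:
  plan:
    - [0.2, -4.8, -2.7, 0.104, 0, 0, 8.0]
    - [0.2, -5.1, -2.2, 0.104, 0, 0, 8.0]
    - [0.2, -5.3, -1.6, 0.104, 0, 0, 8.0]
    - [0.2, -5.4, -1.1, 0.104, 0, 0, 8.0]
    - [0.2, -5.5, -0.5, 0.104, 0, 0, 8.0]
    - [0.2, -5.5, 0, 0.104, 0, 0, 8.0]
    - [0.2, -5.5, 0.6, 0.104, 0, 0, 8.0]
    - [0.2, -5.4, 1.2, 0.104, 0, 0, 6.0]
    - [0.2, -5.2, 1.7, 0.104, 0, 0, 5.0]
    - [0.2, -5.0, 2.3, 0.104, 0, 0, 5.0]
    - [0.2, -4.8, 2.8, 0.104, 0, 0, 5.0]
    - [0.2, -4.5, 3.2, 0.104, 0, 0, 5.0]
  grip_force: 50

```text
time: 1.6
position: [0.6344, 0.1355, 0.192]
tool_rot: [-0.018, 0.709, 0.017, 0.705]
ft_force: [0.2, 0.8, -0.0]
grip_width: 0.051
```

```bash
python3 - <<'E'
from h import *
st(); plan([.641,.162,.097],BY,6)
E
```

```text
t 1.6 p [0.6344 0.1355 0.192 ] q [ 0.039  0.595  1.394 -0.002  1.159 -0.01 ] w 0.051 F [ 0.2  0.8 -0. ]
[[-0.006, -0.05, 0.999], [-0.002, 0.999, 0.05], [-1.0, -0.001, -0.007]]
[1.58 0.44 0.14] [-0.006 -0.001  0.   ]
[1.58 0.44 0.14] [-0.006 -0.001  0.   ]
[1.58 0.43 0.14] [-0.006 -0.001  0.   ]
[1.58 0.43 0.15] [-0.006 -0.001  0.   ]
[1.58 0.43 0.15] [-0.006 -0.001  0.   ]
[1.58 0.43 0.15] [-0.006 -0.001  0.   ]
```

Call:
arm_command:
  plan:
    - [0, 1.3, 0.4, -0.018, 0, 0, 5.0]
    - [0, 1.3, 0.4, -0.018, 0, 0, 5.0]
    - [2.5, 0, 0, 0, 0, 0, 5.0]
    - [2.5, 0, 0, 0, 0, 0, 5.0]
    - [2.0, 0, 0, 0, 0, 0, 5.0]
    - [2.0, 0, 0, 0, 0, 0, 5.0]
    - [0.3, 0, 0, 0, 0, 0, 5.0]

```text
time: 2.48
position: [0.6373, 0.1696, 0.0953]
tool_rot: [-0.035, 0.71, 0.034, 0.703]
ft_force: [0.3, 1.0, 1.1]
grip_width: 0.0497
```

```bash
python3 - <<'E'
from h import *
st(); plan([.641,.162,.097],BY,1)
E
```

```text
t 2.48 p [0.6373 0.1696 0.0953] q [ 9.100e-02  7.270e-01  1.433e+00 -1.000e-03  9.910e-01 -7.000e-03] w 0.0497 F [0.3 1.  1.1]
[[-0.01, -0.098, 0.995], [-0.001, 0.995, 0.098], [-1.0, -0.0, -0.01]]
[-0.17 -0.79  0.29] [ 0.009 -0.01   0.   ]
```

Call:
arm_command:
  plan:
    - [-0.2, -0.7, 0.3, 0.009, -0.01, 0, 5.0]
    - [0, 0, 0, 0, 0, 0, 1.0]
    - [0, 0, 0, 0, 0, 0, 0.8]
    - [0, 0, 0, 0, 0, 0, 0.8]
    - [0, 0, 0, 0, 0, 0, 0.8]
  grip_force: 55

```text
time: 3.1
position: [0.6424, 0.1644, 0.1008]
tool_rot: [-0.032, 0.704, 0.032, 0.708]
ft_force: [0.9, -0.0, 0.4]
grip_width: 0.0178
```

```bash
python3 - <<'E'
from h import *
o=st(); p=o["position"]; plan([p[0]-.165*BX[0],p[1]-.165*BX[1],p[2]],BY,10)
E
```

```text
t 3.1 p [0.6424 0.1644 0.1008] q [ 0.083  0.719  1.433 -0.     0.984 -0.009] w 0.0178 F [ 0.9 -0.   0.4]
[[0.006, -0.091, 0.996], [0.0, 0.996, 0.091], [-1.0, -0.0, 0.006]]
[-0.01  0.   -1.65] [0.    0.001 0.   ]
[-0.01  0.   -1.65] [0.    0.001 0.   ]
[-0.01  0.   -1.65] [0.    0.001 0.   ]
[-0.01  0.   -1.65] [0.    0.001 0.   ]
[-0.01  0.   -1.65] [0.    0.001 0.   ]
[-0.    0.   -1.65] [0.    0.001 0.   ]
[-0.    0.   -1.65] [0.    0.001 0.   ]
[-0.    0.   -1.65] [0.    0.001 0.   ]
[-0.    0.   -1.65] [0.    0.001 0.   ]
[-0.    0.   -1.65] [0.    0.001 0.   ]
```

Call:
arm_command:
  plan:
    - [0.4, 0, 0, 0, 0, 0, 0.8]
    - [0, 0, 0, 0, 0, 0, 0.8]
    - [0, 0, -1.0, 0, 0, 0, 0.8]
    - [0, 0, -1.5, 0, 0, 0, 0.8]
    - [0, 0, -1.5, 0, 0, 0, 0.8]
    - [0, 0, -1.5, 0, 0, 0, 0.8]

```text
time: 3.85
position: [0.6046, 0.1611, 0.0998]
tool_rot: [-0.03, 0.691, 0.033, 0.722]
ft_force: [9.3, 2.4, -2.7]
grip_width: 0.0139
```

```bash
python3 - <<'E'
from h import *
st()
E
```

```text
t 3.85 p [0.6046 0.1611 0.0998] q [ 0.081  0.667  1.567  0.003  0.862 -0.01 ] w 0.0139 F [ 9.3  2.4 -2.7]
[[0.044, -0.088, 0.995], [0.006, 0.996, 0.088], [-0.999, 0.002, 0.045]]
```

Gripped at 13.9 mm, with about 9 N of drag as expected. Continuing, with a pitch correction.

Call:
arm_command:
  plan:
    - [0, 0, -1.5, 0, 0.02, 0, 0.8]
    - [0, 0, -1.7, 0, 0.02, 0, 0.8]
    - [0, 0, -1.7, 0, 0.01, 0, 0.8]
    - [0, 0, -1.7, 0, 0.01, 0, 0.8]
    - [0, 0, -1.7, 0, 0.01, 0, 0.8]
    - [0, 0, -1.7, 0, 0.01, 0, 0.8]
    - [0, 0, -1.7, 0, 0.01, 0, 0.8]

```text
time: 4.72
position: [0.5214, 0.1538, 0.0998]
tool_rot: [-0.029, 0.697, 0.033, 0.716]
ft_force: [9.2, 3.1, -5.2]
grip_width: 0.0133
```

```bash
python3 - <<'E'
from h import *
st(); print(box(robot.get_obs()["position"]))
E
```

```text
t 4.72 p [0.5214 0.1538 0.0998] q [ 0.078  0.59   1.765  0.007  0.759 -0.013] w 0.0133 F [ 9.2  3.1 -5.2]
[[0.026, -0.087, 0.996], [0.007, 0.996, 0.087], [-1.0, 0.005, 0.027]]
[-0.05121147  0.00455109]
```

Call:
arm_command:
  plan:
    - [0, 0, -1.7, 0, 0.015, 0, 0.8]
    - [0, 0, -1.7, 0, 0.01, 0, 0.8]
    - [0, 0, -1.5, 0, 0.01, 0, 0.8]
    - [0, 0, -1.2, 0, 0.01, 0, 0.8]
    - [0, 0, 0, 0, 0.01, 0, 0.8]

```text
time: 5.35
position: [0.4793, 0.1501, 0.0997]
tool_rot: [-0.029, 0.703, 0.033, 0.71]
ft_force: [-4.8, 0.4, 6.7]
grip_width: 0.0136
```

```bash
python3 - <<'E'
from h import *
st(); print(box(robot.get_obs()["position"]))
p,d=grab('side'); q,e=grab('top')
im=np.zeros((600,800,3),np.uint8)
im[:300,:400]=cv2.resize(p[325:375,335:402],(400,300)); im[:300,400:]=cv2.resize(q[270:320,150:217],(400,300))
im[300:,:]=cv2.resize(q[200:275,100:300],(800,300)); cv2.imwrite('pics/c2.png',im)
E
```

```text
t 5.35 p [0.4793 0.1501 0.0997] q [ 0.077  0.557  1.856  0.008  0.718 -0.016] w 0.0136 F [-4.8  0.4  6.7]
[[0.01, -0.087, 0.996], [0.006, 0.996, 0.087], [-1.0, 0.005, 0.01]]
[-0.09346696  0.00465484]
```

View pics/c2.png

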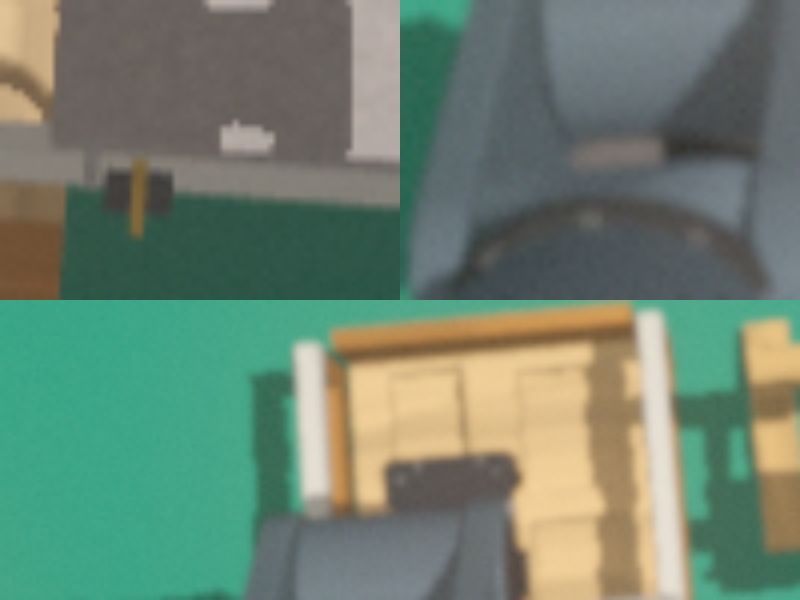

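Side crop: the pointer is at about px (350.4,352.5), left of the brass clip at px (358,355). A few more mm to pull, so I'll compute how many.

```bash
python3 - <<'E'
from h import *
for u,v,z in((350.4,352.5,.088),(350.4,352.5,.084),(358.2,352,.084),(358.2,354,.084)): print(box(ray('side',u,v,z))*1000)
E
```

```text
[-94.63850071 124.83104143]
[-94.60343132 121.43190545]
[-110.86988382  118.6757177 ]
[-111.0611644   124.06761556]
```

Call:
arm_command:
  plan:
    - [0, 0, -1.2, 0, 0.005, 0, 0.8]
    - [0, 0, -0.8, 0, 0.005, 0, 0.8]
    - [0, 0, 0, 0, 0, 0, 0.8]

```text
time: 5.82
position: [0.469, 0.1492, 0.0997]
tool_rot: [-0.028, 0.699, 0.033, 0.714]
ft_force: [-2.4, 0.1, 6.4]
grip_width: 0.0137
```

```bash
python3 - <<'E'
from h import *
st(); print(box(robot.get_obs()["position"])+[.09347,0])
E
```

```text
t 5.83 p [0.469  0.1492 0.0997] q [ 0.077  0.545  1.889  0.009  0.686 -0.017] w 0.0137 F [-2.4  0.1  6.4]
[[0.021, -0.087, 0.996], [0.008, 0.996, 0.087], [-1.0, 0.006, 0.021]]
[-0.01035763  0.00464366]
```

Moved 10.4 mm with 6 mm to go. About half of a short command is delivered.

Call:
arm_command:
  plan:
    - [0, 0, -0.8, 0, 0.01, 0, 0.8]
    - [0, 0, -0.4, 0, 0.005, 0, 0.8]
    - [0, 0, 0, 0, 0, 0, 0.8]

```text
time: 6.2
position: [0.4645, 0.1488, 0.0997]
tool_rot: [-0.028, 0.699, 0.033, 0.714]
ft_force: [0.2, 1.1, 4.4]
grip_width: 0.0137
```

```bash
python3 - <<'E'
from h import *
st(); print(box(robot.get_obs()["position"])+[.09347,0])
p,d=grab('side'); cv2.imwrite('pics/c3.png',cv2.resize(p[330:375,335:395],(800,600),interpolation=cv2.INTER_CUBIC))
E
```

```text
t 6.2 p [0.4645 0.1488 0.0997] q [ 0.076  0.541  1.901  0.01   0.678 -0.018] w 0.0137 F [0.2 1.1 4.4]
[[0.022, -0.086, 0.996], [0.008, 0.996, 0.086], [-1.0, 0.006, 0.022]]
[-0.01481764  0.00466332]
```

View pics/c3.png

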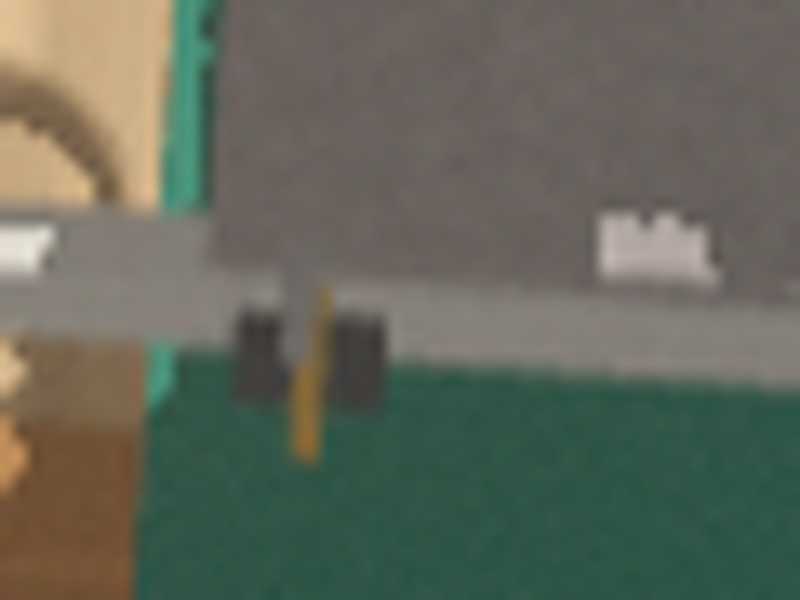

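The pointer (crop x≈300) sits just left of the clip (crop x≈315), about 2 mm short. One small pull more.

Call:
arm_command:
  plan:
    - [0, 0, -0.5, 0, 0.01, 0, 0.8]
    - [0, 0, -0.2, 0, 0.005, 0, 0.8]
    - [0, 0, 0, 0, 0, 0, 0.8]

```text
time: 6.62
position: [0.4629, 0.1487, 0.0997]
tool_rot: [-0.028, 0.7, 0.033, 0.713]
ft_force: [0.8, 0.7, 0.6]
grip_width: 0.0135
```

```bash
python3 - <<'E'
from h import *
st(); print(box(robot.get_obs()["position"])+[.09347,0])
p,d=grab('side'); np.save('/tmp/c4.npy',p)
E
```

```text
t 6.62 p [0.4629 0.1487 0.0997] q [ 0.076  0.54   1.902  0.01   0.68  -0.018] w 0.0135 F [0.8 0.7 0.6]
[[0.018, -0.086, 0.996], [0.008, 0.996, 0.086], [-1.0, 0.006, 0.019]]
[-0.01649001  0.00466115]
```

Within about 1 mm of the mark. Releasing, rising and clearing the view.

Call:
arm_command:
  plan:
    - [0, 0, 0, 0, 0, 0, 4.5]
    - [0, 0, 0, 0, 0, 0, 4.5]
    - [0, 0, 0, 0, 0, 0, 4.5]
    - [-2, 0, 0, 0, 0, 0, 4.5]
    - [-4, 0, 0, 0, 0, 0, 4.5]
    - [-5, 0, 0, 0, 0, 0, 4.5]
    - [-4, -4, 0, -0.18, 0, 0, 6]
    - [0, -6, 0, -0.18, 0, 0, 6]
    - [0, -6, 0, -0.18, 0, 0, 6]
    - [0, -6, -2, -0.18, 0, 0, 6]
    - [0, -5, -3, -0.18, 0, 0, 6]
    - [0, -4, -4, -0.18, 0, 0, 6]

```text
time: 8.18
position: [0.5404, -0.166, 0.2534]
tool_rot: [-0.387, 0.586, 0.385, 0.599]
ft_force: [0.9, 0.7, 0.9]
grip_width: 0.06
```

```bash
python3 - <<'E'
from h import *
st(); 
p,d=grab('side'); q,e=grab('top')
im=np.zeros((600,800,3),np.uint8)
im[:,:400]=cv2.resize(q[195:375,165:285],(400,600),interpolation=cv2.INTER_CUBIC)
im[:300,400:]=cv2.resize(p[330:375,335:395],(400,300),interpolation=cv2.INTER_CUBIC)
im[300:,400:]=cv2.resize(q[195:345,285:485],(400,300))
cv2.imwrite('pics/c5.png',im)
W=cloud('top',e); V=cloud('side',d)
ex=np.array([np.cos(RY),np.sin(RY)]); ey=np.array([-ex[1],ex[0]])
for n,M in(('top',W),('side',V)):
    a=M.reshape(-1,3); a=a[(a[:,0]>.5)&(a[:,0]<.75)&(a[:,1]<-.02)&(a[:,1]>-.46)&(a[:,2]>.1515)&(a[:,2]<.1585)]
    u=a[:,:2]@ex; v=a[:,:2]@ey; print(n,len(a))
    f=u<.57+.0
    for k in range(4):
        c0=np.array([.555+.0106*k,-.078-.1045*k]); uu=u-c0@ex; vv=v-c0@ey
        m=(abs(vv)<.03)&(abs(uu)<.03)
        h=m&(abs(vv)>.009)
        print(k,h.sum(),'rel u pct',np.round(np.percentile(uu[h],[3,50,97])*1000,1),'v pct',np.round(np.percentile(vv[h],[3,50,97])*1000,1))
E
```

```text
t 8.18 p [ 0.5404 -0.166   0.2534] q [-0.503  0.406  1.558  0.015  1.167 -1.664] w 0.06 F [0.9 0.7 0.9]
[[0.016, -0.914, 0.404], [0.007, 0.405, 0.914], [-1.0, -0.012, 0.013]]
top 690
0 37 rel u pct [-13.4   0.9   9.7] v pct [-12.6  12.1  18.7]Traceback (most recent call last):
  File "<stdin>", line 19, in <module>
    return _quantile_unchecked(
        a, q, axis, out, overwrite_input, method, keepdims, weights)
    return _ureduce(a,
                    func=_quantile_ureduce_func,
    ...<5 lines>...
                    overwrite_input=overwrite_input,
                    method=method)
    r = func(a, **kwargs)
    result = _quantile(arr,
                       quantiles=q,
    ...<2 lines>...
                       out=out,
                       weights=wgt)
    slices_having_nans = np.isnan(arr[-1, ...])
                                  ~~~^^^^^^^^^
IndexError: index -1 is out of bounds for axis 0 with size 0
```

View pics/c5.png

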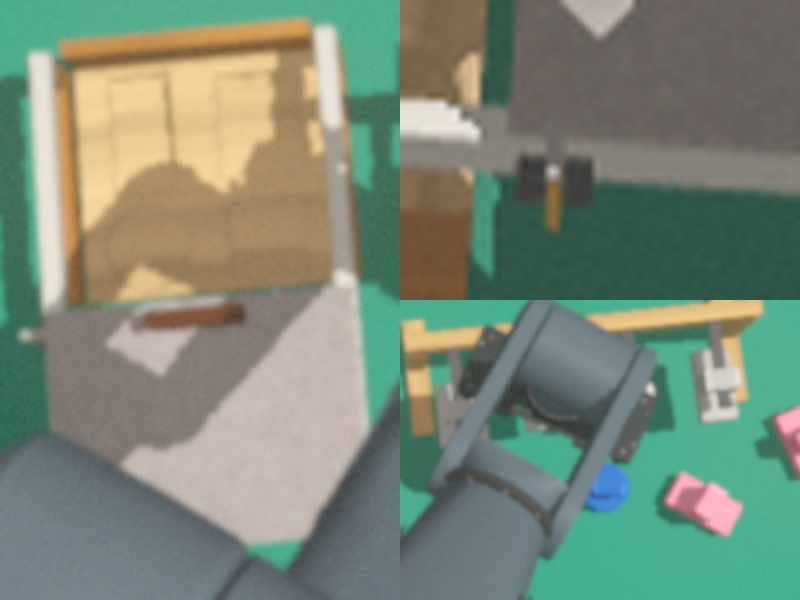

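The pointer now sits centred on the clip (both at crop x≈553). Pockets: strap at far-left, round at near-left, and two rectangles on the right, which are partly in shadow. The arm hides the dies, so I'll swing it aside for one clean depth measurement of both.

Call:
arm_command:
  plan:
    - [-1, 5, -3, 0, 0, 0, 6]
    - [-1, 5.5, -3, 0, 0, 0, 6]
    - [0, 5, -3.5, 0, 0, 0, 6]
    - [0, 5, -3.5, 0, 0, 0, 6]
    - [0, 5, -3.5, 0, 0, 0, 6]
    - [0, 4, -4, 0, 0, 0, 6]
    - [0, 3, -4, 0, 0, 0, 6]
    - [0, 0, 0, 0, 0, 0, 6]

```text
time: 9.28
position: [0.1338, -0.2551, 0.2644]
tool_rot: [-0.383, 0.591, 0.377, 0.602]
ft_force: [-0.1, -0.3, 0.6]
grip_width: 0.06
```

```bash
cat > m.py <<'E'
from h import *
st(); p,d=grab('side'); q,e=grab('top')
for i in range(4):
    q2,e2=optics.camera('top'); e=np.dstack([e,e2]) 
e=np.where((e>0).all(-1),np.median(e,-1),0); np.savez('/tmp/topm.npz',p=q,d=e)
W=cloud('top',e).reshape(-1,3); V=cloud('side',d).reshape(-1,3)
def fitrect(a,w,h,yaw,c0,res=.0005,span=.012):
    "best centre of a w x h rect (yaw) by point count inside minus count in a 4 mm margin"
    ex=np.array([np.cos(yaw),np.sin(yaw)]); ey=np.array([-ex[1],ex[0]]); u=(a[:,:2]-c0)@ex; v=(a[:,:2]-c0)@ey
    best=[]
    for du in np.arange(-span,span+1e-9,res*2):
        for dv in np.arange(-span,span+1e-9,res*2):
            A,B=abs(u-du),abs(v-dv); i=(A<w/2)&(B<h/2); o=(A<w/2+.004)&(B<h/2+.004)&~i
            best.append((i.sum()-o.sum(),du,dv))
    best=np.array(best); t=best[best[:,0]>=best[:,0].max()-1]; m=t.mean(0); return c0+m[1]*ex+m[2]*ey,m[0]
if __name__=='__main__':
    for n,M in(('top',W),('side',V)):
        for k in range(4):
            c0=np.array([.557+.0106*k,-.078-.1045*k]); ex=np.array([np.cos(RY),np.sin(RY)]); 
            a=M[(abs(M[:,0]-c0[0])<.07)&(abs(M[:,1]-c0[1])<.05)]
            w,h=((.076,.06),(.054,.054),(.062,.062),(.088,.044))[k]
            b=a[(a[:,2]>.109)&(a[:,2]<.119)]; t=a[(a[:,2]>.151)&(a[:,2]<.161)]
            tv=(t[:,:2]-c0)@np.array([-ex[1],ex[0]]); tu=(t[:,:2]-c0)@ex; s=(abs(tv)>.009)&(abs(tu)<.03)
            print(n,k,len(b),'base',np.round(fitrect(b,w,h,RY,c0)[0],4),'handle n',s.sum(),'u',np.round(np.percentile(tu[s],[5,95])*1000,1) if s.any() else '', 'v',np.round(np.percentile(tv[abs(tu)<.012],[2,98])*1000,1))
    # pockets: height grid in box frame
    b=box(W); m=(abs(b[:,0])<.1)&(abs(b[:,1])<.1)&(W[:,2]<.03)&(W[:,2]>-.005)
    g=np.full((100,100),np.nan); ij=((b[m]+.1)*500).astype(int); s=np.zeros((100,100));n=s.copy()
    np.add.at(s,(ij[:,0],ij[:,1]),W[m][:,2]); np.add.at(n,(ij[:,0],ij[:,1]),1); g=s/np.where(n,n,np.nan)
    G=np.clip((g-.005)/.02,0,1); G[np.isnan(g)]=0
    im=np.hstack([cv2.resize((G[::-1,::-1]*255).astype(np.uint8),(400,400),interpolation=0)])
    im=cv2.cvtColor(im,cv2.COLOR_GRAY2BGR); c=cv2.resize(q[200:290,172:282],(400,327),interpolation=cv2.INTER_CUBIC)
    cv2.imwrite('pics/pock.png',np.hstack([im,np.vstack([c,np.zeros((73,400,3),np.uint8)])]))
E
python3 m.py
```

```text
t 9.28 p [ 0.1338 -0.2551  0.2644] q [-1.505 -0.037  2.122  0.021  1.057 -2.65 ] w 0.06 F [-0.1 -0.3  0.6]
[[0.018, -0.906, 0.422], [0.001, 0.422, 0.907], [-1.0, -0.016, 0.009]]
top 0 470 base [ 0.5531 -0.0794] handle n 92 u [-14.8   7. ] v [-19.6  17.9]
top 1 226 base [ 0.5595 -0.1818] handle n 96 u [-18.1   3.9] v [-17.6  20.4]
top 2 190 base [ 0.5754 -0.2843] handle n 97 u [-14.8   6.9] v [-16.1  22.8]
top 3 312 base [ 0.588  -0.3886] handle n 101 u [-13.3   9.3] v [-17.1  22.1]
side 0 369 base [ 0.5537 -0.0748] handle n 75 u [-21.7   7.8] v [-17.1  23.8]
side 1 166 base [ 0.5608 -0.1751] handle n 73 u [-25.2   5.8] v [-17.1  27.3]
side 2 124 base [ 0.5744 -0.2793] handle n 67 u [-24.8  12.3] v [-19.2  27.5]
side 3 197 base [ 0.5872 -0.3856] handle n 52 u [-15.9  11.5] v [-19.3  28.5]
```

View pics/pock.png

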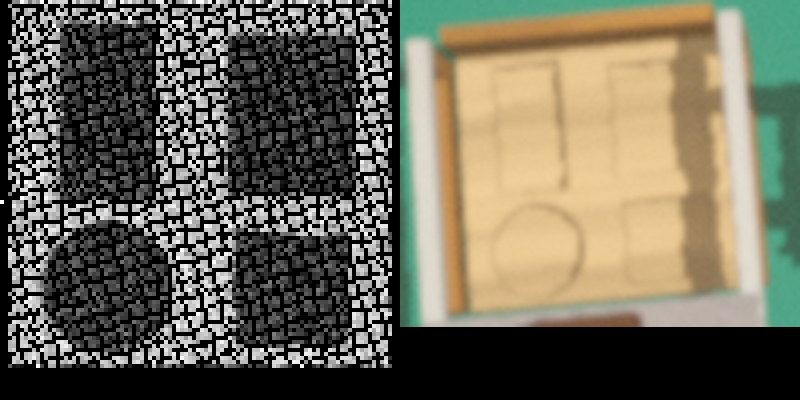

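The depth grid shows all four pockets clearly: strap far-left, card far-right, round near-left, square near-right. Refining these and planning the first reach, to the card on hook 0.

```bash
cat > p.py <<'E'
from h import *
from m import fitrect
W=cloud('top',np.load('/tmp/topm.npz')['d']).reshape(-1,3)
for n,bx,by,w,h in(('strap',.045,.046,.092,.048),('card',.042,-.046,.08,.064),('round',-.042,.046,.066,.066),('square',-.0455,-.0455,.058,.058)):
    c0=BO+bx*BX+by*BYv; a=W[(np.hypot(*(W[:,:2]-c0).T)<.09)]; lo=a[(a[:,2]<.0145)&(a[:,2]>.004)]
    if n=='round':
        c=c0
        for _ in range(8):
            r=lo[np.hypot(*(lo[:,:2]-c).T)<.034]; c=(r[:,:2].min(0)+r[:,:2].max(0))/2*0+r[:,:2].mean(0)
    else: c,_=fitrect(lo,w,h,BY,c0,span=.006)
    print(n,np.round(c,4),np.round(box(c)*1000,1))
st(); plan([.5545,-.0775,.21],RY+np.pi/2,10)
E
sed -i 's/^st(); p,d/if __name__=="__main__": st()\np,d/' m.py
python3 p.py
```

```text
strap [0.6134 0.2046] [45. 47.]
card [0.6201 0.1128] [ 43.5 -45. ]
round [0.5257 0.1971] [-43.1  47.3]
square [0.5335 0.1046] [-43.5 -45.5]
t 9.88 p [ 0.1366 -0.2537  0.2642] q [-1.494 -0.035  2.121  0.021  1.057 -2.651] w 0.0602 F [ 0.3 -1.1  0. ]
[[0.018, -0.911, 0.411], [0.003, 0.411, 0.911], [-1.0, -0.016, 0.01]]
[ 0.62 -3.08  3.32] [-0.053  0.001  0.002]
[ 0.62 -3.25  3.15] [-0.053  0.001  0.002]
[ 0.61 -3.41  2.98] [-0.053  0.001  0.002]
[ 0.6  -3.56  2.8 ] [-0.053  0.001  0.002]
[ 0.59 -3.7   2.61] [-0.053  0.001  0.002]
[ 0.58 -3.84  2.41] [-0.053  0.001  0.002]
[ 0.58 -3.96  2.2 ] [-0.053  0.001  0.002]
[ 0.57 -4.07  1.99] [-0.053  0.001  0.002]
[ 0.56 -4.17  1.78] [-0.053  0.001  0.002]
[ 0.55 -4.26  1.56] [-0.053  0.001  0.002]
```

Call:
arm_command:
  plan:
    - [0.6, -3.1, 3.3, -0.053, 0, 0, 6]
    - [0.6, -3.3, 3.2, -0.053, 0, 0, 6]
    - [0.6, -3.4, 3.0, -0.053, 0, 0, 6]
    - [0.6, -3.6, 2.8, -0.053, 0, 0, 6]
    - [0.6, -3.7, 2.6, -0.053, 0, 0, 6]
    - [0.6, -3.8, 2.4, -0.053, 0, 0, 6]
    - [0.6, -4.0, 2.2, -0.053, 0, 0, 6]
    - [0.6, -4.1, 2.0, -0.053, 0, 0, 6]
    - [0.6, -4.2, 1.8, -0.053, 0, 0, 6]
    - [0.5, -4.3, 1.6, -0.053, 0, 0, 6]
    - [0, 0, 0, 0, 0, 0, 6]

```text
time: 11.25
position: [0.5727, -0.071, 0.2104]
tool_rot: [0.536, -0.465, -0.523, -0.472]
ft_force: [-0.1, -0.1, 0.4]
grip_width: 0.0603
```

```bash
python3 - <<'E'
from h import *
st(); plan([.5545,-.0775,.21],RY+np.pi/2,1)
E
```

```text
t 11.25 p [ 0.5727 -0.071   0.2104] q [-3.180e-01  4.690e-01  1.584e+00  1.000e-03  1.067e+00 -2.010e+00] w 0.0603 F [-0.1 -0.1  0.4]
[[0.02, -0.992, -0.121], [-0.005, -0.121, 0.993], [-1.0, -0.02, -0.008]]
[ 0.    1.89 -0.43] [ 0.02  -0.008  0.02 ]
```

Call:
arm_command:
  plan:
    - [0, 1.9, -0.4, 0.02, -0.008, 0.02, 6]
    - [0, 0, 0, 0, 0, 0, 6]
    - [1.5, 0, 0, 0, 0, 0, 6]

```text
time: 11.62
position: [0.5508, -0.0783, 0.195]
tool_rot: [-0.523, 0.476, 0.525, 0.474]
ft_force: [-1.2, 0.3, 0.1]
grip_width: 0.0598
```

```bash
python3 - <<'E'
from h import *
st(); plan([.5545,-.0775,.122],RY+np.pi/2,1)
E
```

```text
t 11.62 p [ 0.5508 -0.0783  0.195 ] q [-3.420e-01  4.710e-01  1.634e+00 -1.000e-03  1.040e+00 -2.010e+00] w 0.0598 F [-1.2  0.3  0.1]
[[-0.003, -0.995, -0.098], [0.0, -0.098, 0.995], [-1.0, 0.003, 0.001]]
[ 7.3  -0.4   0.04] [-0.003  0.001 -0.003]
```

Call:
arm_command:
  plan:
    - [1.5, -0.4, 0, 0, 0, 0, 6]
    - [2.0, 0, 0, 0, 0, 0, 6]
    - [2.0, 0, 0, 0, 0, 0, 6]
    - [1.5, 0, 0, 0, 0, 0, 6]
    - [0.2, 0, 0, 0, 0, 0, 6]

```text
time: 12.25
position: [0.5524, -0.0787, 0.1164]
tool_rot: [-0.521, 0.477, 0.525, 0.475]
ft_force: [-0.7, 0.5, -0.2]
grip_width: 0.06
```

```bash
python3 - <<'E'
from h import *
st(); plan([.5545,-.0775,.122],RY+np.pi/2,1)
p,d=grab('side'); cv2.imwrite('pics/g1.png',cv2.resize(p[140:260,280:440],(800,600),interpolation=cv2.INTER_CUBIC))
E
```

```text
t 12.25 p [ 0.5524 -0.0787  0.1164] q [-3.420e-01  5.880e-01  1.692e+00 -1.000e-03  8.690e-01 -2.006e+00] w 0.06 F [-0.7  0.5 -0.2]
[[-0.007, -0.996, -0.094], [0.002, -0.094, 0.996], [-1.0, 0.007, 0.003]]
[-0.57 -0.22  0.1 ] [-0.007  0.003 -0.007]
```

View pics/g1.png

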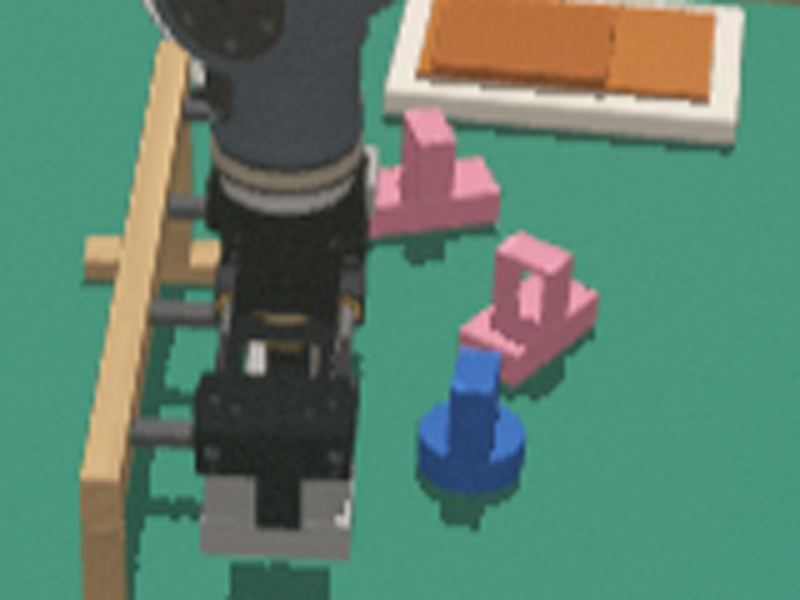

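The fingers straddle the card's handle, centred on the base (finger 278, base 200–350). Raising slightly, then closing.

Call:
arm_command:
  plan:
    - [-0.5, -0.2, 0, -0.007, 0.003, -0.007, 6]
    - [0, 0, 0, 0, 0, 0, 3.5]
    - [0, 0, 0, 0, 0, 0, 3.5]
    - [0, 0, 0, 0, 0, 0, 3.5]
    - [0, 0, 0, 0, 0, 0, 3.5]
    - [0, 0, 0, 0, 0, 0, 3.5]
  grip_force: 55

```text
time: 13.05
position: [0.5564, -0.0788, 0.1241]
tool_rot: [0.527, -0.473, -0.523, -0.475]
ft_force: [0.2, -0.0, 0.1]
grip_width: 0.0399
```

```bash
python3 - <<'E'
from h import *
o=st(); p=o["position"]; plan([p[0],p[1],.122+.018],RY+np.pi/2,1)
E
```

```text
t 13.05 p [ 0.5564 -0.0788  0.1241] q [-0.34   0.576  1.687  0.     0.872 -2.013] w 0.0399 F [ 0.2 -0.   0.1]
[[0.006, -0.995, -0.102], [-0.002, -0.102, 0.995], [-1.0, -0.006, -0.003]]
[-1.59 -0.01 -0.  ] [ 0.001 -0.003  0.006]
```

Call:
arm_command:
  plan:
    - [-0.9, 0, 0, 0, 0, 0, 3.5]
    - [-0.8, 0, 0, 0, 0, 0, 3.5]
    - [0, 0, 0, 0, 0, 0, 3.5]
    - [0, 0, 0, 0, 0, 0, 3.5]

```text
time: 13.55
position: [0.5541, -0.0781, 0.1404]
tool_rot: [0.525, -0.474, -0.525, -0.474]
ft_force: [-0.2, 0.5, -5.3]
grip_width: 0.0395
```

```bash
python3 - <<'E'
from h import *
st()
E
```

```text
t 13.55 p [ 0.5541 -0.0781  0.1404] q [-0.34   0.55   1.677  0.     0.914 -2.013] w 0.0395 F [-0.2  0.5 -5.3]
[[0.001, -0.995, -0.102], [-0.0, -0.102, 0.995], [-1.0, -0.001, -0.0]]
```

Call:
arm_command:
  plan:
    - [0, 0.8, 0, 0, 0, 0, 3.5]
    - [0, 1.3, 0, 0, 0, 0, 3.5]
    - [0, 1.7, 0, 0, 0, 0, 3.5]
    - [0, 2.0, 0, 0, 0, 0, 3.5]
    - [0, 2.0, 0, 0, 0, 0, 3.5]
    - [0, 2.0, 0, 0, 0, 0, 3.5]
    - [0, 1.2, 0, 0, 0, 0, 3.5]
    - [0, 0, 0, 0, 0, 0, 3.5]

```text
time: 14.55
position: [0.4345, -0.0888, 0.1401]
tool_rot: [-0.523, 0.475, 0.526, 0.473]
ft_force: [-1.3, -0.3, -5.5]
grip_width: 0.0393
```

```bash
python3 - <<'E'
from h import *
st(); plan([.46,-.085,.23],BY+np.pi/2,2);plan([.6233,.1132,.20],BY+np.pi/2,6)
E
```

```text
t 14.55 p [ 0.4345 -0.0888  0.1401] q [-4.540e-01  4.300e-01  1.955e+00 -1.000e-03  7.610e-01 -2.126e+00] w 0.0393 F [-1.3 -0.3 -5.5]
[[-0.005, -0.995, -0.102], [0.001, -0.102, 0.995], [-1.0, 0.005, 0.002]]
[-4.5  -1.27  0.07] [ 0.006  0.001 -0.002]
[-4.5  -1.28  0.07] [ 0.006  0.001 -0.002]
[-1.01 -3.47  3.03] [ 0.002  0.    -0.001]
[-1.01 -3.46  3.04] [ 0.002  0.    -0.001]
[-1.01 -3.46  3.04] [ 0.002  0.    -0.001]
[-1.   -3.45  3.05] [ 0.002  0.    -0.001]
[-1.   -3.45  3.06] [ 0.002  0.    -0.001]
[-1.   -3.44  3.07] [ 0.002  0.    -0.001]
```

Call:
arm_command:
  plan:
    - [-3, 0, 0, 0.006, 0, 0, 3.5]
    - [-3, 0, 0, 0.005, 0, 0, 3.5]
    - [0, -3.0, 2.8, 0, 0, 0, 3.5]
    - [0, -3.5, 3.1, 0, 0, 0, 3.5]
    - [0, -3.5, 3.1, 0, 0, 0, 3.5]
    - [0, -3.5, 3.1, 0, 0, 0, 3.5]
    - [0, -3.5, 3.1, 0, 0, 0, 3.5]
    - [0, -2.5, 2.3, 0, 0, 0, 3.5]
    - [0, 0, 0, 0, 0, 0, 3.5]
    - [0, 0, 0, 0, 0, 0, 3.5]

```text
time: 15.8
position: [0.6262, 0.109, 0.2014]
tool_rot: [0.524, -0.476, -0.52, -0.479]
ft_force: [-0.4, 0.5, -6.0]
grip_width: 0.0395
```

```bash
python3 - <<'E'
from h import *
st(); plan([.6233,.1132,.10],BY+np.pi/2,1)
E
```

```text
t 15.8 p [0.6262 0.109  0.2014] q [-0.003  0.562  1.431 -0.     1.141 -1.663] w 0.0395 F [-0.4  0.5 -6. ]
[[0.007, -0.996, -0.089], [-0.0, -0.089, 0.996], [-1.0, -0.007, -0.001]]
[10.14  0.32  0.45] [ 0.    -0.001  0.007]
```

Call:
arm_command:
  plan:
    - [2, 0.3, 0.4, 0, 0, 0.007, 3.5]
    - [2.5, 0, 0, 0, 0, 0, 3.5]
    - [2.5, 0, 0, 0, 0, 0, 3.5]
    - [2.0, 0, 0, 0, 0, 0, 3.5]
    - [2.0, 0, 0, 0, 0, 0, 3.5]
    - [0.8, 0, 0, 0, 0, 0, 3.5]
    - [0, 0, 0, 0, 0, 0, 3.5]

```text
time: 16.68
position: [0.615, 0.1088, 0.0731]
tool_rot: [-0.517, 0.482, 0.523, 0.476]
ft_force: [-0.2, -0.8, -5.0]
grip_width: 0.0397
```

```bash
python3 - <<'E'
from h import *
st(); plan([.6233,.1132,.05],BY+np.pi/2,1)
p,d=grab('side'); q,e=grab('top')
V=cloud('side',d).reshape(-1,3); b=box(V)
print('die base top pts', [ (np.round(np.percentile(x[:,0]*1000,[3,97]),1),np.round(np.percentile(x[:,1]*1000,[3,97]),1),len(x)) for x in [b[(V[:,2]>.06)&(V[:,2]<.08)&(b[:,0]>-.05)&(b[:,0]<.1)&(abs(b[:,1])<.095)]]])
cv2.imwrite('pics/s1.png',np.hstack([cv2.resize(p[265:375,250:360],(400,400)),cv2.resize(q[195:295,170:280],(400,400))]))
E
```

```text
t 16.68 p [0.615  0.1088 0.0731] q [-3.000e-03  7.220e-01  1.537e+00 -1.000e-03  8.960e-01 -1.655e+00] w 0.0397 F [-0.2 -0.8 -5. ]
[[-0.013, -0.997, -0.082], [-0.001, -0.082, 0.997], [-1.0, 0.013, 0.0]]
[ 2.3  -0.89  0.37] [-0.007  0.    -0.013]
die base top pts [(array([-1.1, 99.5]), array([-71.3,  -6.3]), 334)]
```

View pics/s1.png

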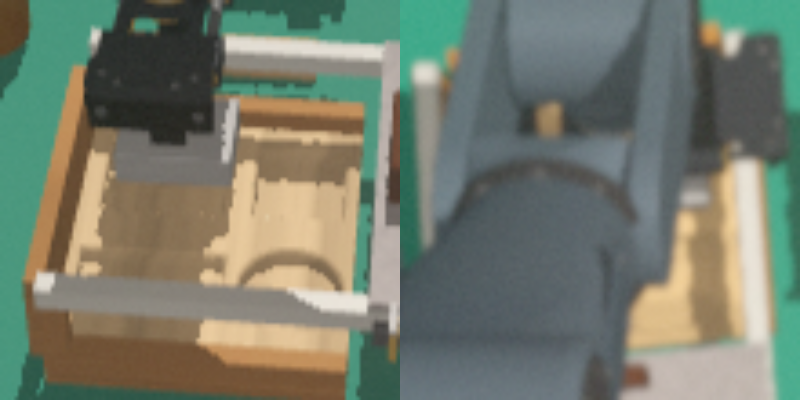

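The die hangs over the far-right pocket, below the rail top. I'll correct the offset before lowering.

Call:
arm_command:
  plan:
    - [0, -0.9, 0.4, -0.007, 0, -0.013, 3.5]
    - [0, 0, 0, 0, 0, 0, 3.5]
    - [0, 0, 0, 0, 0, 0, 3.5]

```text
time: 17.15
position: [0.627, 0.1142, 0.0765]
tool_rot: [0.524, -0.475, -0.52, -0.479]
ft_force: [-0.4, 1.1, -5.7]
grip_width: 0.0398
```

```bash
python3 - <<'E'
from h import *
st(); plan([.6233,.1132,.058],BY+np.pi/2,1)
E
```

```text
t 17.15 p [0.627  0.1142 0.0765] q [ 0.005  0.724  1.518  0.     0.892 -1.656] w 0.0398 F [-0.4  1.1 -5.7]
[[0.008, -0.996, -0.09], [0.0, -0.09, 0.996], [-1.0, -0.008, -0.0]]
[ 1.85  0.4  -0.06] [ 0.001 -0.     0.008]
```

Call:
arm_command:
  plan:
    - [0, 0.2, 0, 0, 0, 0.005, 3.5]
    - [0, 0, 0, 0, 0, 0, 3.5]
    - [0.6, 0, 0, 0, 0, 0, 3.5]
    - [0, 0, 0, 0, 0, 0, 3.5]
    - [0, 0, 0, 0, 0, 0, 3.5]

```text
time: 17.77
position: [0.6247, 0.114, 0.0702]
tool_rot: [0.523, -0.476, -0.521, -0.477]
ft_force: [0.8, -0.7, -5.9]
grip_width: 0.0395
```

```bash
python3 - <<'E'
from h import *
st(); plan([.6233,.1132,.056],BY+np.pi/2,1)
E
```

```text
t 17.77 p [0.6247 0.114  0.0702] q [ 0.005  0.732  1.523 -0.     0.885 -1.656] w 0.0395 F [ 0.8 -0.7 -5.9]
[[0.002, -0.996, -0.09], [-0.0, -0.09, 0.996], [-1.0, -0.002, -0.0]]
[ 1.42  0.15 -0.07] [ 0.001 -0.     0.002]
```

Call:
arm_command:
  plan:
    - [0.6, 0.1, -0.05, 0, 0, 0.001, 3.5]
    - [0.6, 0, 0, 0, 0, 0, 3.5]
    - [0.4, 0, 0, 0, 0, 0, 3.5]
    - [0.4, 0, 0, 0, 0, 0, 3.5]
    - [0, 0, 0, 0, 0, 0, 3.5]

```text
time: 18.4
position: [0.6235, 0.1133, 0.0483]
tool_rot: [0.522, -0.477, -0.522, -0.477]
ft_force: [0.9, -0.4, -5.6]
grip_width: 0.0395
```

```bash
python3 - <<'E'
from h import *
st(); plan([.6233,.1132,.044],BY+np.pi/2,1)
p,d=grab('side'); cv2.imwrite('pics/s2.png',cv2.resize(p[265:355,250:370],(800,600)))
E
```

```text
t 18.4 p [0.6235 0.1133 0.0483] q [ 4.000e-03  7.630e-01  1.533e+00 -1.000e-03  8.450e-01 -1.657e+00] w 0.0395 F [ 0.9 -0.4 -5.6]
[[0.0, -0.996, -0.09], [-0.0, -0.09, 0.996], [-1.0, -0.0, -0.0]]
[ 0.43  0.02 -0.01] [ 0.001 -0.     0.   ]
```

TCP z is 48 mm with no extra contact force, so the base is inside the pocket mouth. Lowering to seat it and releasing.

Call:
arm_command:
  plan:
    - [0.4, 0, 0, 0, 0, 0, 3.5]
    - [0.2, 0, 0, 0, 0, 0, 3.5]
    - [0, 0, 0, 0, 0, 0, 3.5]
    - [0, 0, 0, 0, 0, 0, 5.5]
    - [0, 0, 0, 0, 0, 0, 5.5]
    - [0, 0, 0, 0, 0, 0, 5.5]

```text
time: 19.2
position: [0.6268, 0.1133, 0.0466]
tool_rot: [0.524, -0.475, -0.52, -0.479]
ft_force: [-0.5, 0.3, 0.5]
grip_width: 0.0539
```

```bash
python3 - <<'E'
from h import *
st()
E
```

```text
t 19.2 p [0.6268 0.1133 0.0466] q [ 4.000e-03  7.670e-01  1.531e+00 -1.000e-03  8.350e-01 -1.657e+00] w 0.0539 F [-0.5  0.3  0.5]
[[0.008, -0.996, -0.09], [-0.0, -0.09, 0.996], [-1.0, -0.008, -0.001]]
```

Call:
arm_command:
  plan:
    - [-2, 0, 0, 0, 0, 0, 5.5]
    - [-4, 0, 0, 0, 0, 0, 5.5]
    - [-5, 0, 0, 0, 0, 0, 5.5]
    - [-5, 0, 0, 0, 0, 0, 6]
    - [0, 0.5, -4.0, 0, 0, 0, 6]
    - [0, 0.8, -5.0, -0.002, 0, 0, 6]
    - [0, 0.8, -5.0, -0.002, 0, 0, 6]
    - [0, 0.8, -5.0, -0.002, 0, 0, 6]
    - [0, 0.8, -5.0, -0.002, 0, 0, 6]
    - [0, 0.3, -4.0, -0.002, 0, 0, 6]
    - [0, 0, -1.5, 0, 0, 0, 6]
    - [0, 0, 0, 0, 0, 0, 6]

```text
time: 20.7
position: [0.6181, -0.1918, 0.2318]
tool_rot: [0.535, -0.467, -0.515, -0.48]
ft_force: [0.2, -0.3, -0.2]
grip_width: 0.0601
```

```bash
python3 - <<'E'
from h import *
st(); plan([.5615,-.1813,.20],RY+np.pi/2,1)
p,d=grab('side'); q,e=grab('top')
im=np.zeros((600,800,3),np.uint8)
im[:,:400]=cv2.resize(q[195:300,170:240],(400,600),interpolation=cv2.INTER_CUBIC)
im[:,:400]=cv2.resize(q[195:300,170:280],(400,600),interpolation=cv2.INTER_CUBIC)
im[:,400:]=cv2.resize(p[260:375,250:375],(400,600),interpolation=cv2.INTER_CUBIC)
cv2.imwrite('pics/s3.png',im)
W=cloud('top',e).reshape(-1,3); b=box(W); m=(abs(b[:,0]-.043)<.06)&(abs(b[:,1]+.046)<.045)
t=m&(W[:,2]>.028)&(W[:,2]<.041); print('card base top z',np.median(W[t,2]),'x',np.percentile(b[t,0],[2,98]),'y',np.percentile(b[t,1],[2,98]))
for k in range(4):
    s=t&(b[:,0]<.03) if k==0 else t&(b[:,0]>.055) if k==1 else t&(b[:,1]<-.06) if k==2 else t&(b[:,1]>-.03)
    print(k,s.sum(),np.round(W[s,2].mean(),4))
E
```

```text
t 20.7 p [ 0.6181 -0.1918  0.2318] q [-0.478  0.535  1.391  0.011  1.184 -2.157] w 0.0601 F [ 0.2 -0.3 -0.2]
[[0.033, -0.994, -0.104], [-0.006, -0.104, 0.995], [-0.999, -0.032, -0.009]]
[2.98 5.62 1.66] [ 0.003 -0.009  0.032]
card base top z 0.03413082469821793 x [0.00642338 0.09865835] y [-0.07521772 -0.01552106]
0 209 0.0342
1 201 0.0343
2 163 0.0345
3 131 0.0343
```

View pics/s3.png

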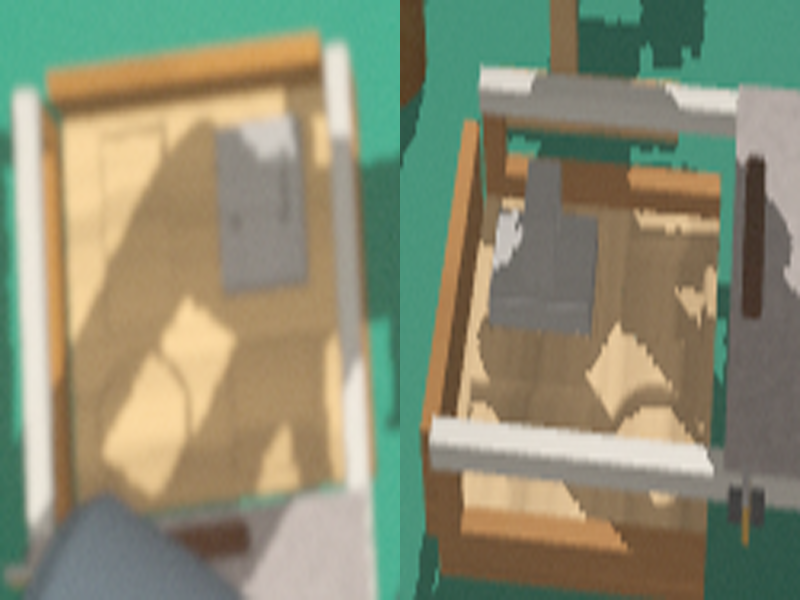

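The card is seated flat: its base top reads 34 mm on all four sides, so the underside is at 10 mm. Next is the square on hook 1.

Call:
arm_command:
  plan:
    - [0, 2.8, 0.8, 0.003, -0.006, 0.02, 6]
    - [0, 2.5, 0.8, 0, 0, 0, 6]
    - [2.0, 0, 0, 0, 0, 0, 6]
    - [1, 0, 0, 0, 0, 0, 6]
    - [0, 0, 0, 0, 0, 0, 6]

```text
time: 21.42
position: [0.5627, -0.1698, 0.2002]
tool_rot: [0.53, -0.468, -0.525, -0.474]
ft_force: [0.1, -0.5, -1.0]
grip_width: 0.06
```

```bash
cat > mv.py <<'E'
import sys
from h import *
a=[float(x) for x in sys.argv[1:4]]; st(); plan(a,(RY if sys.argv[4]=='r' else BY)+np.pi/2,int(sys.argv[5]) if len(sys.argv)>5 else 1)
E
python3 mv.py .5615 -.1813 .122 r
```

```text
t 21.43 p [ 0.5627 -0.1698  0.2002] q [-0.487  0.5    1.559  0.008  1.074 -2.175] w 0.06 F [ 0.1 -0.5 -1. ]
[[0.01, -0.993, -0.114], [0.002, -0.114, 0.993], [-1.0, -0.011, 0.001]]
[ 7.82  0.34 -1.14] [0.013 0.001 0.011]
```

Call:
arm_command:
  plan:
    - [0, 0.3, -1.1, 0.009, 0, 0.008, 6]
    - [0, 0, 0, 0, 0, 0, 6]
    - [1.0, 0, 0, 0, 0, 0, 6]
    - [0, 0, 0, 0, 0, 0, 6]

```text
time: 21.92
position: [0.5624, -0.1822, 0.1908]
tool_rot: [0.527, -0.472, -0.524, -0.474]
ft_force: [0.4, -1.0, 0.6]
grip_width: 0.0597
```

```bash
python3 mv.py .5615 -.1813 .122 r
```

```text
t 21.93 p [ 0.5624 -0.1822  0.1908] q [-5.030e-01  5.180e-01  1.556e+00  2.000e-03  1.064e+00 -2.180e+00] w 0.0597 F [ 0.4 -1.   0.6]
[[0.004, -0.994, -0.105], [-0.0, -0.105, 0.994], [-1.0, -0.004, -0.001]]
[6.88 0.11 0.1 ] [ 0.004 -0.001  0.004]
```

Call:
arm_command:
  plan:
    - [1.5, 0.1, 0.1, 0, 0, 0.003, 6]
    - [2.0, 0, 0, 0, 0, 0, 6]
    - [2.0, 0, 0, 0, 0, 0, 6]
    - [0.8, 0, 0, 0, 0, 0, 6]
    - [0, 0, 0, 0, 0, 0, 6]
    - [0, 0, 0, 0, 0, 0, 6]

```text
time: 22.68
position: [0.5607, -0.1807, 0.1234]
tool_rot: [-0.525, 0.473, 0.526, 0.473]
ft_force: [0.2, -0.2, 0.3]
grip_width: 0.0599
```

```bash
python3 mv.py .5615 -.1813 .122 r
```

```text
t 22.68 p [ 0.5607 -0.1807  0.1234] q [-0.501  0.608  1.613  0.     0.921 -2.177] w 0.0599 F [ 0.2 -0.2  0.3]
[[-0.0, -0.995, -0.105], [0.0, -0.105, 0.995], [-1.0, 0.0, 0.0]]
[ 0.14 -0.07 -0.06] [ 0.003  0.    -0.   ]
```

Aligned. Closing, then lifting by about 17 mm.

Call:
arm_command:
  plan:
    - [0, 0, 0, 0.002, 0, 0, 3.5]
    - [0, 0, 0, 0, 0, 0, 3.5]
    - [0, 0, 0, 0, 0, 0, 3.5]
    - [0, 0, 0, 0, 0, 0, 3.5]
    - [0, 0, 0, 0, 0, 0, 3.5]
    - [0, 0, 0, 0, 0, 0, 3.5]
  grip_force: 55

```text
time: 23.42
position: [0.5617, -0.1813, 0.125]
tool_rot: [0.526, -0.473, -0.524, -0.474]
ft_force: [0.1, -0.1, -0.4]
grip_width: 0.0398
```

```bash
python3 mv.py .5607 -.1807 .14 r
```

```text
t 23.43 p [ 0.5617 -0.1813  0.125 ] q [-0.501  0.606  1.611  0.     0.921 -2.175] w 0.0398 F [ 0.1 -0.1 -0.4]
[[0.003, -0.995, -0.103], [-0.001, -0.103, 0.995], [-1.0, -0.003, -0.002]]
[-1.5   0.09  0.07] [ 0.001 -0.002  0.003]
```

Call:
arm_command:
  plan:
    - [-0.9, 0, 0, 0, 0, 0, 3.5]
    - [-0.9, 0, 0, 0, 0, 0, 3.5]
    - [0, 0, 0, 0, 0, 0, 3.5]
    - [0, 0, 0, 0, 0, 0, 3.5]

```text
time: 23.92
position: [0.561, -0.1809, 0.144]
tool_rot: [0.526, -0.473, -0.525, -0.474]
ft_force: [-0.2, -0.3, -2.0]
grip_width: 0.0395
```

```bash
python3 mv.py .5607 -.1807 .14 r
```

```text
t 23.93 p [ 0.561  -0.1809  0.144 ] q [-0.501  0.579  1.599  0.     0.963 -2.175] w 0.0395 F [-0.2 -0.3 -2. ]
[[0.001, -0.995, -0.103], [-0.001, -0.103, 0.995], [-1.0, -0.001, -0.001]]
[0.4  0.03 0.02] [ 0.001 -0.001  0.001]
```

Call:
arm_command:
  plan:
    - [0, 0.8, 0, 0, 0, 0, 3.5]
    - [0, 1.3, 0, 0, 0, 0, 3.5]
    - [0, 1.7, 0, 0, 0, 0, 3.5]
    - [0, 2.0, 0, 0, 0, 0, 3.5]
    - [0, 2.0, 0, 0, 0, 0, 3.5]
    - [0, 2.0, 0, 0, 0, 0, 3.5]
    - [0, 1.2, 0, 0, 0, 0, 3.5]
    - [0, 0, 0, 0, 0, 0, 3.5]
    - [-3, 0, 0, 0, 0, 0, 3.5]
    - [-3, 0, 0, 0, 0, 0, 3.5]
    - [0, 0, 0, 0, 0, 0, 3.5]

```text
time: 25.3
position: [0.4434, -0.1921, 0.2043]
tool_rot: [-0.524, 0.474, 0.526, 0.474]
ft_force: [0.3, -0.4, -2.6]
grip_width: 0.0395
```

```bash
python3 mv.py .535 .1051 .205 b 7
```

```text
t 25.3 p [ 0.4434 -0.1921  0.2043] q [-0.64   0.365  1.799 -0.     0.98  -2.313] w 0.0395 F [ 0.3 -0.4 -2.6]
[[-0.002, -0.995, -0.101], [0.001, -0.101, 0.995], [-1.0, 0.002, 0.002]]
[-0.01 -1.73  4.09] [ 0.002  0.    -0.   ]
[-0.01 -1.72  4.09] [ 0.002  0.    -0.   ]
[-0.01 -1.72  4.1 ] [ 0.002  0.    -0.   ]
[-0.01 -1.71  4.1 ] [ 0.002  0.    -0.   ]
[-0.01 -1.7   4.1 ] [ 0.002  0.    -0.   ]
[-0.01 -1.7   4.11] [ 0.002  0.    -0.   ]
[-0.01 -1.69  4.11] [ 0.002  0.    -0.   ]
```

Call:
arm_command:
  plan:
    - [0, -1.2, 3.0, 0.002, 0, 0, 3.5]
    - [0, -1.7, 4.1, 0.002, 0, 0, 3.5]
    - [0, -1.7, 4.1, 0.002, 0, 0, 3.5]
    - [0, -1.7, 4.1, 0.002, 0, 0, 3.5]
    - [0, -1.7, 4.1, 0.002, 0, 0, 3.5]
    - [0, -1.7, 4.1, 0.002, 0, 0, 3.5]
    - [0, -1.2, 3.0, 0, 0, 0, 3.5]
    - [0, -0.5, 1.5, 0, 0, 0, 3.5]
    - [0, 0, 0, 0, 0, 0, 3.5]
    - [0, 0, 0, 0, 0, 0, 3.5]

```text
time: 26.55
position: [0.5319, 0.1055, 0.1923]
tool_rot: [-0.518, 0.48, 0.525, 0.475]
ft_force: [-0.2, -0.5, -2.1]
grip_width: 0.0397
```

```bash
python3 mv.py .535 .1051 .10 b
```

```text
t 26.55 p [0.5319 0.1055 0.1923] q [-1.100e-02  4.610e-01  1.664e+00  1.000e-03  1.029e+00 -1.670e+00] w 0.0397 F [-0.2 -0.5 -2.1]
[[-0.013, -0.996, -0.088], [0.001, -0.088, 0.996], [-1.0, 0.012, 0.002]]
[ 9.23 -0.42 -0.09] [-0.001  0.002 -0.012]
```

Call:
arm_command:
  plan:
    - [0, -0.3, -0.1, 0, 0, -0.008, 3.5]
    - [0, 0, 0, 0, 0, 0, 3.5]
    - [2.0, 0, 0, 0, 0, 0, 3.5]
    - [2.5, 0, 0, 0, 0, 0, 3.5]
    - [2.5, 0, 0, 0, 0, 0, 3.5]
    - [2.5, 0, 0, 0, 0, 0, 3.5]
    - [1.2, 0, 0, 0, 0, 0, 3.5]
    - [0, 0, 0, 0, 0, 0, 3.5]
    - [0, 0, 0, 0, 0, 0, 3.5]

```text
time: 27.68
position: [0.5384, 0.0986, 0.0856]
tool_rot: [0.52, -0.479, -0.518, -0.481]
ft_force: [-0.0, -0.1, -2.1]
grip_width: 0.0393
```

```bash
python3 mv.py .535 .1051 .06 b
```

```text
t 27.68 p [0.5384 0.0986 0.0856] q [-2.400e-02  6.240e-01  1.746e+00  1.000e-03  7.670e-01 -1.674e+00] w 0.0393 F [-0.  -0.1 -2.1]
[[0.004, -0.997, -0.079], [0.001, -0.079, 0.997], [-1.0, -0.004, 0.0]]
[2.56 0.29 0.67] [-0.01   0.     0.004]
```

Call:
arm_command:
  plan:
    - [0, 0.2, 0.6, -0.008, 0, 0.003, 3.5]
    - [0, 0, 0, 0, 0, 0, 3.5]
    - [1.0, 0, 0, 0, 0, 0, 3.5]
    - [0.5, 0, 0, 0, 0, 0, 3.5]
    - [0, 0, 0, 0, 0, 0, 3.5]
    - [0, 0, 0, 0, 0, 0, 3.5]

```text
time: 28.42
position: [0.537, 0.1051, 0.0714]
tool_rot: [0.523, -0.476, -0.52, -0.479]
ft_force: [-0.3, 0.0, -3.8]
grip_width: 0.0396
```

```bash
python3 mv.py .535 .1051 .05 b
```

```text
t 28.43 p [0.537  0.1051 0.0714] q [-1.100e-02  6.480e-01  1.754e+00  1.000e-03  7.350e-01 -1.671e+00] w 0.0396 F [-0.3  0.  -3.8]
[[0.005, -0.996, -0.088], [0.0, -0.088, 0.996], [-1.0, -0.005, -0.0]]
[2.14 0.21 0.02] [-0.001 -0.     0.005]
```

Call:
arm_command:
  plan:
    - [0, 0.15, 0, 0, 0, 0.003, 3.5]
    - [0, 0, 0, 0, 0, 0, 3.5]
    - [0.6, 0, 0, 0, 0, 0, 3.5]
    - [0.6, 0, 0, 0, 0, 0, 3.5]
    - [0.5, 0, 0, 0, 0, 0, 3.5]
    - [0.3, 0, 0, 0, 0, 0, 3.5]
    - [0, 0, 0, 0, 0, 0, 3.5]

```text
time: 29.3
position: [0.536, 0.1048, 0.0554]
tool_rot: [0.523, -0.477, -0.521, -0.478]
ft_force: [0.3, 0.1, -2.5]
grip_width: 0.0398
```

```bash
python3 mv.py .535 .1051 .045 b
```

```text
t 29.3 p [0.536  0.1048 0.0554] q [-0.011  0.675  1.764 -0.     0.699 -1.67 ] w 0.0398 F [ 0.3  0.1 -2.5]
[[0.004, -0.996, -0.088], [-0.0, -0.088, 0.996], [-1.0, -0.004, -0.001]]
[1.04 0.1  0.04] [-0.001 -0.001  0.004]
```

Call:
arm_command:
  plan:
    - [0.4, 0.1, 0.03, 0, 0, 0.002, 3.5]
    - [0.4, 0, 0, 0, 0, 0, 3.5]
    - [0.2, 0, 0, 0, 0, 0, 3.5]
    - [0, 0, 0, 0, 0, 0, 3.5]
    - [0, 0, 0, 0, 0, 0, 3.5]

```text
time: 29.92
position: [0.536, 0.1049, 0.0547]
tool_rot: [0.524, -0.476, -0.519, -0.479]
ft_force: [-1.1, 0.5, 2.4]
grip_width: 0.0398
```

```bash
python3 mv.py .535 .1051 .045 b
```

```text
t 29.93 p [0.536  0.1049 0.0547] q [-0.011  0.675  1.767 -0.002  0.692 -1.669] w 0.0398 F [-1.1  0.5  2.4]
[[0.008, -0.996, -0.089], [-0.001, -0.089, 0.996], [-1.0, -0.008, -0.002]]
[0.97 0.11 0.03] [ 0.    -0.002  0.008]
```

It stopped on the board top at TCP z 55 mm with a light push. I'll measure the offset in the side camera, comparing the die with the pocket in the same frame.

```bash
python3 - <<'E'
from h import *
def fr(a,w,h,c0):
    u=box(a)-box(c0); best=[]
    for du in np.arange(-.008,.0081,.0005):
        for dv in np.arange(-.008,.0081,.0005):
            A,B=abs(u[:,0]-du),abs(u[:,1]-dv); i=(A<w/2)&(B<h/2); o=(A<w/2+.004)&(B<h/2+.004)&~i; best.append((i.sum()-o.sum(),du,dv))
    best=np.array(best); t=best[best[:,0]>=best[:,0].max()-1]; return (t.mean(0)[1:]+box(c0))*1000,len(a),t.mean(0)[0]
c0=np.array([.5335,.1046])
V=cloud('side',np.load('/tmp/side.npz')['d']).reshape(-1,3); n=np.hypot(*(V[:,:2]-c0).T)<.06
print('pocket side',fr(V[n&(V[:,2]<.0145)&(V[:,2]>.004)],.058,.058,c0))
p,d=optics.camera('side'); V2=cloud('side',d); v=V2.reshape(-1,3); n=np.hypot(*(v[:,:2]-c0).T)<.06
for lo,hi in((.038,.05),(.042,.048)): print('die side',fr(v[n&(v[:,2]>lo)&(v[:,2]<hi)],.054,.054,c0))
s=v[n&(v[:,2]>.015)&(v[:,2]<.05)]; b=box(s)
for z in np.arange(.016,.05,.004):
    m=(s[:,2]>z)&(s[:,2]<z+.004); print(round(z,3),m.sum(),'x',np.round(np.percentile(b[m,0],[3,97])*1000,1),'y',np.round(np.percentile(b[m,1],[3,97])*1000,1)) if m.sum()>5 else 0
cv2.imwrite('pics/s4.png',cv2.resize(p[270:345,290:390],(800,600),interpolation=cv2.INTER_CUBIC))
E
```

```text
pocket side (array([-44.76801328, -50.51167455]), 401, np.float64(356.0))
die side (array([-41.01801328, -38.76167455]), 158, np.float64(152.0))
die side (array([-41.01801328, -38.76167455]), 111, np.float64(111.0))
0.016 153 x [-83.    3.6] y [-76.8  12.5]
0.02 303 x [-82.5   2.6] y [-81.5  11.5]
0.024 66 x [-82.5   7.9] y [-64.8   9.7]
0.028 35 x [-67.5   8.1] y [-56.2 -15.8]
0.032 51 x [-64.1  14.9] y [-62.9 -16.4]
0.036 50 x [-64.1  15. ] y [-64.  -14.8]
0.04 52 x [-66.8 -16.2] y [-36.7 -15.9]
0.044 75 x [-65.  -15.4] y [-34.5 -15.3]
```

View pics/s4.png

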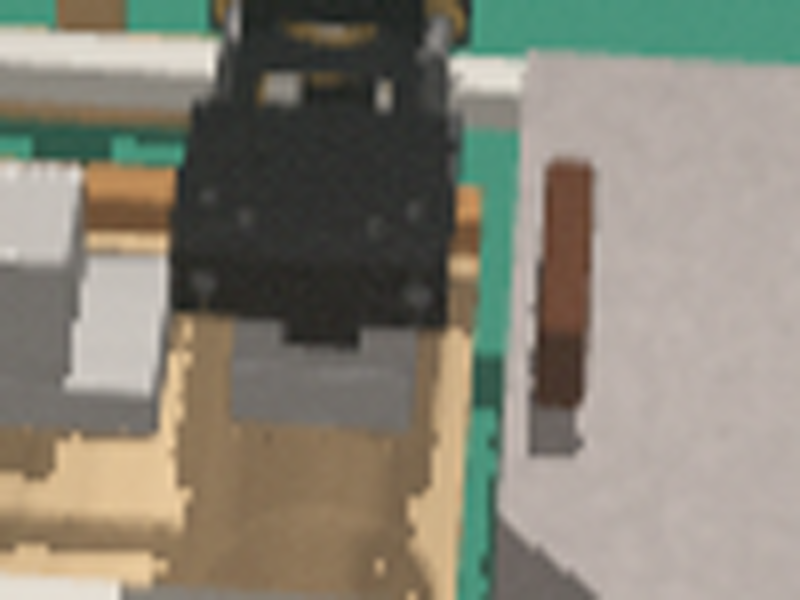

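The side camera puts the die about 2–4 mm too far in +x, while y agrees. I'll raise it a little, shift about 2.5 mm toward −x, fix the tilt and lower again.

Call:
arm_command:
  plan:
    - [-0.3, 0, 0, 0, -0.001, 0.005, 3.5]
    - [0, 0.25, 0, 0, 0, 0, 3.5]
    - [0, 0, 0, 0, 0, 0, 3.5]
    - [0.3, 0, 0, 0, 0, 0, 3.5]
    - [0.4, 0, 0, 0, 0, 0, 3.5]
    - [0.3, 0, 0, 0, 0, 0, 3.5]
    - [0, 0, 0, 0, 0, 0, 3.5]

```text
time: 30.85
position: [0.5324, 0.1046, 0.045]
tool_rot: [-0.522, 0.478, 0.522, 0.477]
ft_force: [-0.4, 0.5, 1.1]
grip_width: 0.0393
```

```bash
python3 mv.py .535 .1051 .045 b
```

```text
t 30.85 p [0.5324 0.1046 0.045 ] q [-1.200e-02  6.910e-01  1.773e+00 -1.000e-03  6.790e-01 -1.671e+00] w 0.0393 F [-0.4  0.5  1.1]
[[-0.001, -0.996, -0.089], [-0.001, -0.089, 0.996], [-1.0, 0.001, -0.001]]
[ 0.   -0.26  0.03] [ 0.    -0.001 -0.001]
```

Seated at TCP z 45 mm. Releasing and heading for the round die on hook 2.

Call:
arm_command:
  plan:
    - [0, 0, 0, 0, 0, 0, 5.5]
    - [0, 0, 0, 0, 0, 0, 5.5]
    - [0, 0, 0, 0, 0, 0, 5.5]
    - [-2, 0, 0, 0, 0, 0, 5.5]
    - [-4, 0, 0, 0, 0, 0, 5.5]
    - [-5, 0, 0, 0, 0, 0, 5.5]
    - [-4.5, 0, 0, 0, 0, 0, 6]
    - [0, 0, 0, 0, 0, 0, 6]

```text
time: 31.85
position: [0.5335, 0.1047, 0.205]
tool_rot: [0.522, -0.477, -0.521, -0.477]
ft_force: [-0.9, -0.6, -0.2]
grip_width: 0.0593
```

```bash
python3 mv.py .5752 -.2838 .205 r 8
```

```text
t 31.85 p [0.5335 0.1047 0.205 ] q [-1.100e-02  4.410e-01  1.657e+00 -1.000e-03  1.043e+00 -1.671e+00] w 0.0593 F [-0.9 -0.6 -0.2]
[[0.001, -0.996, -0.089], [-0.001, -0.089, 0.996], [-1.0, -0.001, -0.001]]
[ 0.   -0.09 -4.88] [-0.002 -0.     0.   ]
[ 0.   -0.08 -4.88] [-0.002 -0.     0.   ]
[ 0.   -0.07 -4.88] [-0.002 -0.     0.   ]
[ 0.   -0.06 -4.88] [-0.002 -0.     0.   ]
[ 0.   -0.06 -4.88] [-0.002 -0.     0.   ]
[ 0.   -0.05 -4.88] [-0.002 -0.     0.   ]
[ 0.   -0.04 -4.88] [-0.002 -0.     0.   ]
[ 0.   -0.03 -4.88] [-0.002 -0.     0.   ]
```

Call:
arm_command:
  plan:
    - [-0.5, 0, -3, -0.002, 0, 0, 6]
    - [-0.5, 0, -4.8, -0.002, 0, 0, 6]
    - [0, 0, -4.8, -0.002, 0, 0, 6]
    - [0, 0, -4.8, -0.002, 0, 0, 6]
    - [0, 0, -4.8, -0.002, 0, 0, 6]
    - [0, 0, -4.8, -0.002, 0, 0, 6]
    - [0, 0, -4.8, 0, 0, 0, 6]
    - [0, 0, -4.0, 0, 0, 0, 6]
    - [0, 0, -2.0, 0, 0, 0, 6]
    - [0, 0, 0, 0, 0, 0, 6]
    - [0, 0, 0, 0, 0, 0, 6]

```text
time: 33.22
position: [0.5644, -0.2772, 0.2016]
tool_rot: [-0.518, 0.474, 0.533, 0.472]
ft_force: [-0.4, -0.0, 0.5]
grip_width: 0.0597
```

```bash
python3 mv.py .5752 -.2838 .19 r; python3 - <<'E'
from h import *
q,e=grab('top'); W=cloud('top',e).reshape(-1,3); b=box(W)
for n,x,y in(('card',.0435,-.045),('square',-.044,-.0455)):
    m=(abs(b[:,0]-x)<.05)&(abs(b[:,1]-y)<.04)&(W[:,2]>.027)&(W[:,2]<.043); c=b[m]-[x,y]
    print(n,m.sum(),'z',round(np.median(W[m,2]),4),'sides',[round(W[m,2][s].mean(),4) for s in(c[:,0]>.013,c[:,0]<-.013,c[:,1]>.01,c[:,1]<-.01)],np.percentile(b[m,0],[2,98]).round(3),np.percentile(b[m,1],[2,98]).round(3))
# remaining dies: handle tops
for k in(2,3):
    c0=np.array([.557+.0106*k,-.078-.1045*k]); m=(np.hypot(*(W[:,:2]-c0).T)<.035)&(W[:,2]>.151)&(W[:,2]<.16); print(k,m.sum(),W[m].mean(0).round(4) if m.any() else '')
E
```

```text
t 33.23 p [ 0.5644 -0.2772  0.2016] q [-6.330e-01  5.640e-01  1.427e+00 -1.000e-03  1.171e+00 -2.308e+00] w 0.0597 F [-0.4 -0.   0.5]
[[-0.018, -0.994, -0.104], [0.012, -0.104, 0.994], [-1.0, 0.016, 0.013]]
[ 1.14 -1.02 -0.78] [ 0.003  0.013 -0.016]
card 511 z 0.0338 sides [np.float64(0.0339), np.float64(0.0338), np.float64(0.034), np.float64(0.0338)] [0.006 0.081] [-0.075 -0.016]
square 224 z 0.0343 sides [np.float64(0.0338), np.float64(0.0339), np.float64(0.0336), np.float64(0.0338)] [-0.07   0.001] [-0.073 -0.016]
2 46 [ 0.5742 -0.2722  0.1554]
3 1 [ 0.5564 -0.3988  0.1588]
```

Call:
arm_command:
  plan:
    - [0, -0.9, -0.7, 0.002, 0.009, -0.01, 6]
    - [0, 0, 0, 0, 0, 0, 6]
    - [1.0, 0, 0, 0, 0, 0, 6]
    - [0, 0, 0, 0, 0, 0, 6]

```text
time: 33.78
position: [0.5752, -0.2798, 0.1913]
tool_rot: [-0.524, 0.473, 0.528, 0.472]
ft_force: [-0.6, 0.5, -0.5]
grip_width: 0.0602
```

```bash
python3 mv.py .5752 -.2838 .122 r
```

```text
t 33.77 p [ 0.5752 -0.2798  0.1913] q [-6.270e-01  5.840e-01  1.419e+00 -1.000e-03  1.145e+00 -2.304e+00] w 0.0602 F [-0.6  0.5 -0.5]
[[-0.006, -0.994, -0.107], [0.003, -0.107, 0.994], [-1.0, 0.006, 0.004]]
[ 6.93  0.   -0.43] [ 0.006  0.004 -0.006]
```

Call:
arm_command:
  plan:
    - [0, 0, -0.4, 0.004, 0.002, -0.004, 6]
    - [1.5, 0, 0, 0, 0, 0, 6]
    - [2.0, 0, 0, 0, 0, 0, 6]
    - [2.0, 0, 0, 0, 0, 0, 6]
    - [0.8, 0, 0, 0, 0, 0, 6]
    - [0, 0, 0, 0, 0, 0, 6]
    - [0, 0, 0, 0, 0, 0, 6]

```text
time: 34.65
position: [0.5749, -0.2845, 0.1241]
tool_rot: [-0.524, 0.474, 0.526, 0.474]
ft_force: [0.0, 1.0, 1.1]
grip_width: 0.0603
```

```bash
python3 mv.py .5752 -.2838 .122 r
```

```text
t 34.65 p [ 0.5749 -0.2845  0.1241] q [-6.340e-01  6.670e-01  1.471e+00  1.000e-03  1.007e+00 -2.306e+00] w 0.0603 F [0.  1.  1.1]
[[-0.002, -0.995, -0.101], [0.002, -0.101, 0.995], [-1.0, 0.002, 0.003]]
[ 0.21 -0.04  0.06] [ 0.     0.003 -0.002]
```

Call:
arm_command:
  plan:
    - [0, 0, 0.05, 0, 0.002, -0.001, 3.5]
    - [0, 0, 0, 0, 0, 0, 3.5]
    - [0, 0, 0, 0, 0, 0, 3.5]
    - [0, 0, 0, 0, 0, 0, 3.5]
    - [0, 0, 0, 0, 0, 0, 3.5]
    - [0, 0, 0, 0, 0, 0, 3.5]
  grip_force: 55

```text
time: 35.4
position: [0.5757, -0.2844, 0.1259]
tool_rot: [0.526, -0.474, -0.524, -0.474]
ft_force: [-0.2, -0.6, -0.3]
grip_width: 0.0397
```

Call:
arm_command:
  plan:
    - [-0.9, 0, 0, 0, 0, 0, 3.5]
    - [-0.9, 0, 0, 0, 0, 0, 3.5]
    - [0, 0, 0, 0, 0, 0, 3.5]
    - [0, 0, 0, 0, 0, 0, 3.5]

```text
time: 35.9
position: [0.575, -0.2839, 0.1445]
tool_rot: [0.525, -0.474, -0.525, -0.474]
ft_force: [0.2, -0.3, -2.6]
grip_width: 0.0396
```

```bash
python3 mv.py .5752 -.2838 .142 r
```

```text
t 35.9 p [ 0.575  -0.2839  0.1445] q [-0.632  0.639  1.46  -0.     1.042 -2.305] w 0.0396 F [ 0.2 -0.3 -2.6]
[[0.0, -0.995, -0.101], [-0.0, -0.101, 0.995], [-1.0, -0.0, -0.0]]
[ 0.25 -0.02  0.  ] [ 0. -0.  0.]
```

Call:
arm_command:
  plan:
    - [0, 0.8, 0, 0, 0, 0, 3.5]
    - [0, 1.3, 0, 0, 0, 0, 3.5]
    - [0, 1.7, 0, 0, 0, 0, 3.5]
    - [0, 2.0, 0, 0, 0, 0, 3.5]
    - [0, 2.0, 0, 0, 0, 0, 3.5]
    - [0, 2.0, 0, 0, 0, 0, 3.5]
    - [0, 1.2, 0, 0, 0, 0, 3.5]
    - [0, 0, 0, 0, 0, 0, 3.5]
    - [-3, 0, 0, 0, 0, 0, 3.5]
    - [-3, 0, 0, 0, 0, 0, 3.5]
    - [0, 0, 0, 0, 0, 0, 3.5]

```text
time: 37.28
position: [0.4574, -0.2949, 0.2047]
tool_rot: [-0.523, 0.475, 0.526, 0.474]
ft_force: [0.2, 0.6, -3.1]
grip_width: 0.0395
```

```bash
python3 mv.py .5258 .1966 .205 b 11
```

```text
t 37.27 p [ 0.4574 -0.2949  0.2047] q [-7.780e-01  4.430e-01  1.653e+00 -1.000e-03  1.049e+00 -2.448e+00] w 0.0395 F [ 0.2  0.6 -3.1]
[[-0.003, -0.995, -0.1], [0.002, -0.1, 0.995], [-1.0, 0.003, 0.002]]
[ 0.   -1.06  4.38] [ 0.001  0.    -0.   ]
[ 0.   -1.06  4.39] [ 0.001  0.    -0.   ]
[ 0.   -1.06  4.39] [ 0.001  0.    -0.   ]
[ 0.   -1.05  4.39] [ 0.001  0.    -0.   ]
[ 0.   -1.05  4.39] [ 0.001  0.    -0.   ]
[ 0.   -1.04  4.39] [ 0.001  0.    -0.   ]
[ 0.   -1.04  4.39] [ 0.001  0.    -0.   ]
[ 0.   -1.03  4.39] [ 0.001  0.    -0.   ]
[-0.   -1.03  4.39] [ 0.001  0.    -0.   ]
[-0.   -1.03  4.39] [ 0.001  0.    -0.   ]
[-0.   -1.02  4.39] [ 0.001  0.    -0.   ]
```

Call:
arm_command:
  plan:
    - [0, -0.7, 3.0, 0.001, 0, 0, 3.5]
    - [0, -1.1, 4.7, 0.001, 0, 0, 3.5]
    - [0, -1.1, 4.7, 0.001, 0, 0, 3.5]
    - [0, -1.1, 4.7, 0.001, 0, 0, 3.5]
    - [0, -1.1, 4.7, 0.001, 0, 0, 3.5]
    - [0, -1.1, 4.7, 0.001, 0, 0, 3.5]
    - [0, -1.1, 4.7, 0.001, 0, 0, 3.5]
    - [0, -1.1, 4.7, 0.001, 0, 0, 3.5]
    - [0, -1.1, 4.7, 0.001, 0, 0, 3.5]
    - [0, -1.1, 4.7, 0.001, 0, 0, 3.5]
    - [0, -0.7, 2.0, 0, 0, 0, 3.5]
    - [0, 0, 0, 0, 0, 0, 3.5]

```text
time: 38.78
position: [0.5261, 0.2037, 0.19]
tool_rot: [-0.518, 0.479, 0.526, 0.475]
ft_force: [0.6, 0.2, -2.5]
grip_width: 0.0395
```

```bash
python3 mv.py .5258 .1966 .20 b
```

```text
t 38.77 p [0.5261 0.2037 0.19  ] q [ 0.168  0.491  1.613  0.007  1.05  -1.497] w 0.0395 F [ 0.6  0.2 -2.5]
[[-0.013, -0.996, -0.09], [0.004, -0.09, 0.996], [-1.0, 0.013, 0.005]]
[-1.   0.1 -0.7] [ 0.001  0.005 -0.013]
```

Call:
arm_command:
  plan:
    - [0, 0.1, -0.6, 0, 0.003, -0.009, 3.5]
    - [0, 0, 0, 0, 0, 0, 3.5]
    - [0, 0, 0, 0, 0, 0, 3.5]
    - [2.0, 0, 0, 0, 0, 0, 3.5]
    - [2.5, 0, 0, 0, 0, 0, 3.5]
    - [2.5, 0, 0, 0, 0, 0, 3.5]
    - [2.0, 0, 0, 0, 0, 0, 3.5]
    - [0.8, 0, 0, 0, 0, 0, 3.5]
    - [0, 0, 0, 0, 0, 0, 3.5]
    - [0, 0, 0, 0, 0, 0, 3.5]

```text
time: 40.02
position: [0.5275, 0.1909, 0.0907]
tool_rot: [-0.52, 0.479, 0.52, 0.48]
ft_force: [-0.5, -0.4, -3.0]
grip_width: 0.0393
```

```bash
python3 mv.py .5258 .1966 .06 b
```

```text
t 40.02 p [0.5275 0.1909 0.0907] q [ 1.480e-01  6.290e-01  1.706e+00  1.000e-03  8.060e-01 -1.505e+00] w 0.0393 F [-0.5 -0.4 -3. ]
[[0.0, -0.997, -0.081], [0.001, -0.081, 0.997], [-1.0, -0.0, 0.001]]
[3.07 0.12 0.58] [-0.008  0.001  0.   ]
```

Call:
arm_command:
  plan:
    - [0, 0.1, 0.5, -0.006, 0, 0, 3.5]
    - [0, 0, 0, 0, 0, 0, 3.5]
    - [1.0, 0, 0, 0, 0, 0, 3.5]
    - [1.2, 0, 0, 0, 0, 0, 3.5]
    - [0, 0, 0, 0, 0, 0, 3.5]
    - [0, 0, 0, 0, 0, 0, 3.5]

```text
time: 40.78
position: [0.5269, 0.1965, 0.0685]
tool_rot: [0.522, -0.477, -0.521, -0.479]
ft_force: [-0.0, 0.8, -2.7]
grip_width: 0.0397
```

```bash
python3 mv.py .5258 .1966 .05 b
```

```text
t 40.77 p [0.5269 0.1965 0.0685] q [ 1.580e-01  6.660e-01  1.716e+00  1.000e-03  7.560e-01 -1.502e+00] w 0.0397 F [-0.   0.8 -2.7]
[[0.003, -0.996, -0.088], [0.001, -0.088, 0.996], [-1.0, -0.003, 0.001]]
[1.85 0.11 0.01] [-0.001  0.001  0.003]
```

Call:
arm_command:
  plan:
    - [0, 0.1, 0, 0, 0, 0.002, 3.5]
    - [0.6, 0, 0, 0, 0, 0, 3.5]
    - [0.5, 0, 0, 0, 0, 0, 3.5]
    - [0.4, 0, 0, 0, 0, 0, 3.5]
    - [0.3, 0, 0, 0, 0, 0, 3.5]
    - [0.2, 0, 0, 0, 0, 0, 3.5]
    - [0, 0, 0, 0, 0, 0, 3.5]

```text
time: 41.65
position: [0.5256, 0.1965, 0.0491]
tool_rot: [-0.521, 0.477, 0.522, 0.478]
ft_force: [-0.1, -0.4, -3.1]
grip_width: 0.0398
```

```bash
python3 mv.py .5258 .1966 .046 b
```

```text
t 41.65 p [0.5256 0.1965 0.0491] q [ 0.158  0.698  1.726  0.002  0.717 -1.502] w 0.0398 F [-0.1 -0.4 -3.1]
[[0.001, -0.996, -0.088], [0.001, -0.088, 0.996], [-1.0, -0.001, 0.001]]
[ 0.31 -0.02  0.01] [-0.001  0.001  0.001]
```

It has entered the pocket without extra force. Seating, releasing and rising.

Call:
arm_command:
  plan:
    - [0.3, 0, 0, 0, 0, 0, 3.5]
    - [0.1, 0, 0, 0, 0, 0, 3.5]
    - [0, 0, 0, 0, 0, 0, 3.5]
    - [0, 0, 0, 0, 0, 0, 5.5]
    - [0, 0, 0, 0, 0, 0, 5.5]
    - [0, 0, 0, 0, 0, 0, 5.5]
    - [-2, 0, 0, 0, 0, 0, 5.5]
    - [-4, 0, 0, 0, 0, 0, 5.5]
    - [-5, 0, 0, 0, 0, 0, 5.5]
    - [-4.5, 0, 0, 0, 0, 0, 6]
    - [0, 0, 0, 0, 0, 0, 6]

```text
time: 43.02
position: [0.5274, 0.1964, 0.205]
tool_rot: [0.522, -0.476, -0.521, -0.479]
ft_force: [0.1, -0.8, -0.2]
grip_width: 0.0595
```

```bash
python3 mv.py .55 -.25 .22 r 11; python3 - <<'E'
from h import *
from m import fitrect
p,d=grab('side'); q,e=grab('top')
for n,M in(('top',cloud('top',e)),('side',cloud('side',d))):
    M=M.reshape(-1,3); c0=np.array([.5865,-.3890]); ex=np.array([np.cos(RY),np.sin(RY)]); a=M[np.hypot(*(M[:,:2]-c0).T)<.08]
    b=a[(a[:,2]>.109)&(a[:,2]<.119)]; t=a[(a[:,2]>.151)&(a[:,2]<.161)]; tu=(t[:,:2]-c0)@ex; tv=(t[:,:2]-c0)@[-ex[1],ex[0]]; s=(abs(tv)>.009)&(abs(tu)<.03)
    print(n,'base',fitrect(b,.088,.044,RY,c0)[0].round(4),len(b),'u',np.percentile(tu[s],[5,95]).round(4),'v',np.percentile(tv[abs(tu)<.012],[2,98]).round(4))
cv2.imwrite('pics/s5.png',np.hstack([cv2.resize(p[140:380,240:440],(500,600)),cv2.resize(q[190:310,420:480],(300,600))]))
E
```

```text
t 43.02 p [0.5274 0.1964 0.205 ] q [ 1.570e-01  4.640e-01  1.613e+00  1.000e-03  1.061e+00 -1.502e+00] w 0.0595 F [ 0.1 -0.8 -0.2]
[[0.004, -0.996, -0.087], [0.002, -0.087, 0.996], [-1.0, -0.004, 0.001]]
[-0.14  0.15 -4.06] [-0.001  0.     0.   ]
[-0.14  0.16 -4.06] [-0.001  0.     0.   ]
[-0.14  0.16 -4.06] [-0.001  0.     0.   ]
[-0.14  0.17 -4.06] [-0.001  0.     0.   ]
[-0.14  0.17 -4.06] [-0.001  0.     0.   ]
[-0.14  0.18 -4.06] [-0.001  0.     0.   ]
[-0.14  0.18 -4.06] [-0.001  0.     0.   ]
[-0.14  0.19 -4.06] [-0.001  0.     0.   ]
[-0.14  0.19 -4.06] [-0.001  0.     0.   ]
[-0.14  0.2  -4.06] [-0.001  0.     0.   ]
[-0.14  0.2  -4.06] [-0.001  0.     0.   ]
top base [ 0.588  -0.3888] 298 u [-0.0106  0.0113] v [-0.0206  0.019 ]Traceback (most recent call last):
  File "<stdin>", line 7, in <module>
    return _quantile_unchecked(
        a, q, axis, out, overwrite_input, method, keepdims, weights)
    return _ureduce(a,
                    func=_quantile_ureduce_func,
    ...<5 lines>...
                    overwrite_input=overwrite_input,
                    method=method)
    r = func(a, **kwargs)
    result = _quantile(arr,
                       quantiles=q,
    ...<2 lines>...
                       out=out,
                       weights=wgt)
    slices_having_nans = np.isnan(arr[-1, ...])
                                  ~~~^^^^^^^^^
IndexError: index -1 is out of bounds for axis 0 with size 0
```

The strap is still on hook 3 at about (0.587, −0.389). Heading there.

Call:
arm_command:
  plan:
    - [-0.5, 0, -3.0, -0.001, 0, 0, 6]
    - [-0.3, 0, -5.2, -0.001, 0, 0, 6]
    - [0, 0, -5.2, -0.001, 0, 0, 6]
    - [0, 0, -5.2, -0.001, 0, 0, 6]
    - [0, 0, -5.2, -0.001, 0, 0, 6]
    - [0, 0, -5.2, -0.001, 0, 0, 6]
    - [0, 0, -5.2, -0.001, 0, 0, 6]
    - [0, 0, -5.2, -0.001, 0, 0, 6]
    - [0, 0, -5.2, 0, 0, 0, 6]
    - [0, 0, -5.2, 0, 0, 0, 6]
    - [0, 0, -5.2, 0, 0, 0, 6]
    - [0, 0, -3.0, 0, 0, 0, 6]

```text
time: 44.92
position: [0.5786, -0.3967, 0.1953]
tool_rot: [-0.518, 0.477, 0.531, 0.471]
ft_force: [-0.1, 0.3, -0.0]
grip_width: 0.0599
```

```bash
python3 mv.py .5875 -.3895 .20 r
```

```text
t 44.92 p [ 0.5786 -0.3967  0.1953] q [-0.756  0.67   1.229 -0.009  1.262 -2.424] w 0.0599 F [-0.1  0.3 -0. ]
[[-0.02, -0.995, -0.1], [0.007, -0.1, 0.995], [-1.0, 0.019, 0.009]]
[-0.48 -0.95  0.63] [-0.001  0.009 -0.019]
```

Call:
arm_command:
  plan:
    - [0, -0.7, 0.5, 0, 0.006, -0.012, 6]
    - [0, 0, 0, 0, 0, 0, 6]
    - [0, 0, 0, 0, 0, 0, 6]

```text
time: 45.3
position: [0.5841, -0.3914, 0.1921]
tool_rot: [-0.52, 0.476, 0.528, 0.474]
ft_force: [0.2, 0.4, 0.4]
grip_width: 0.06
```

```bash
python3 mv.py .5875 -.3895 .122 r
```

```text
t 45.3 p [ 0.5841 -0.3914  0.1921] q [-0.747  0.671  1.236 -0.003  1.245 -2.415] w 0.06 F [0.2 0.4 0.4]
[[-0.01, -0.995, -0.098], [0.005, -0.098, 0.995], [-1.0, 0.01, 0.006]]
[ 7.   -0.43  0.11] [-0.003  0.006 -0.01 ]
```

Call:
arm_command:
  plan:
    - [0, -0.3, 0.1, -0.002, 0.005, -0.008, 6]
    - [0, 0, 0, 0, 0, 0, 6]
    - [1.5, 0, 0, 0, 0, 0, 6]
    - [2.0, 0, 0, 0, 0, 0, 6]
    - [2.0, 0, 0, 0, 0, 0, 6]
    - [0.8, 0, 0, 0, 0, 0, 6]
    - [0, 0, 0, 0, 0, 0, 6]
    - [0, 0, 0, 0, 0, 0, 6]

```text
time: 46.3
position: [0.5872, -0.3866, 0.1256]
tool_rot: [-0.524, 0.473, 0.526, 0.473]
ft_force: [-0.7, -0.4, 0.9]
grip_width: 0.0598
```

```bash
python3 mv.py .5875 -.3895 .122 r
```

```text
t 46.3 p [ 0.5872 -0.3866  0.1256] q [-0.741  0.739  1.296 -0.     1.109 -2.415] w 0.0598 F [-0.7 -0.4  0.9]
[[-0.002, -0.995, -0.104], [0.002, -0.104, 0.995], [-1.0, 0.002, 0.002]]
[ 0.35 -0.   -0.29] [ 0.003  0.002 -0.002]
```

Call:
arm_command:
  plan:
    - [0.1, 0, -0.25, 0.002, 0.001, -0.001, 6]
    - [0, 0, 0, 0, 0, 0, 6]
    - [0, 0, 0, 0, 0, 0, 3.5]
    - [0, 0, 0, 0, 0, 0, 3.5]
    - [0, 0, 0, 0, 0, 0, 3.5]
    - [0, 0, 0, 0, 0, 0, 3.5]
    - [0, 0, 0, 0, 0, 0, 3.5]
  grip_force: 55

```text
time: 47.18
position: [0.5883, -0.3896, 0.1267]
tool_rot: [0.525, -0.474, -0.524, -0.474]
ft_force: [0.4, -0.2, 0.8]
grip_width: 0.0398
```

Call:
arm_command:
  plan:
    - [-0.9, 0, 0, 0, 0, 0, 3.5]
    - [-0.9, 0, 0, 0, 0, 0, 3.5]
    - [0, 0, 0, 0, 0, 0, 3.5]
    - [0, 0, 0, 0, 0, 0, 3.5]

```text
time: 47.68
position: [0.5867, -0.3884, 0.1432]
tool_rot: [-0.523, 0.474, 0.526, 0.474]
ft_force: [-1.3, -0.1, -4.4]
grip_width: 0.0396
```

```bash
python3 mv.py .5875 -.3895 .142 r
```

```text
t 47.67 p [ 0.5867 -0.3884  0.1432] q [-0.743  0.72   1.282 -0.     1.143 -2.416] w 0.0396 F [-1.3 -0.1 -4.4]
[[-0.003, -0.995, -0.102], [0.002, -0.102, 0.995], [-1.0, 0.003, 0.003]]
[ 0.12 -0.07 -0.12] [ 0.     0.003 -0.003]
```

Call:
arm_command:
  plan:
    - [0, 0.8, 0, 0, 0.002, -0.002, 3.5]
    - [0, 1.3, 0, 0, 0, 0, 3.5]
    - [0, 1.7, 0, 0, 0, 0, 3.5]
    - [0, 2.0, 0, 0, 0, 0, 3.5]
    - [0, 2.0, 0, 0, 0, 0, 3.5]
    - [0, 2.0, 0, 0, 0, 0, 3.5]
    - [0, 1.7, 0, 0, 0, 0, 3.5]
    - [0, 0, 0, 0, 0, 0, 3.5]
    - [-3, 0, 0, 0, 0, 0, 3.5]
    - [-3, 0, 0, 0, 0, 0, 3.5]
    - [0, 0, 0, 0, 0, 0, 3.5]

```text
time: 49.05
position: [0.4636, -0.4004, 0.2038]
tool_rot: [-0.523, 0.474, 0.526, 0.475]
ft_force: [-0.3, -0.9, -4.9]
grip_width: 0.0397
```

```bash
python3 mv.py .6138 .2044 .21 b 12
```

```text
t 49.05 p [ 0.4636 -0.4004  0.2038] q [-8.940e-01  5.330e-01  1.482e+00 -1.000e-03  1.130e+00 -2.564e+00] w 0.0397 F [-0.3 -0.9 -4.9]
[[-0.003, -0.995, -0.099], [0.003, -0.099, 0.995], [-1.0, 0.002, 0.003]]
[-0.04 -1.75  4.89] [ 0.001  0.    -0.   ]
[-0.04 -1.74  4.89] [ 0.001  0.    -0.   ]
[-0.04 -1.74  4.89] [ 0.001  0.    -0.   ]
[-0.04 -1.73  4.89] [ 0.001  0.    -0.   ]
[-0.05 -1.73  4.9 ] [ 0.001  0.    -0.   ]
[-0.05 -1.73  4.9 ] [ 0.001  0.    -0.   ]
[-0.05 -1.72  4.9 ] [ 0.001  0.    -0.   ]
[-0.05 -1.72  4.9 ] [ 0.001  0.    -0.   ]
[-0.05 -1.71  4.9 ] [ 0.001  0.    -0.   ]
[-0.05 -1.71  4.9 ] [ 0.001  0.    -0.   ]
[-0.05 -1.7   4.91] [ 0.001  0.    -0.   ]
[-0.05 -1.7   4.91] [ 0.001  0.    -0.   ]
```

Call:
arm_command:
  plan:
    - [-1.5, 0, 2.5, 0.001, 0, 0, 3.5]
    - [-1.5, 0, 4.5, 0.001, 0, 0, 3.5]
    - [-0.3, -0.3, 5.0, 0.001, 0, 0, 3.5]
    - [-0.1, -0.4, 5.0, 0.001, 0, 0, 3.5]
    - [-0.1, -0.5, 5.0, 0.001, 0, 0, 3.5]
    - [-0.1, -0.5, 5.0, 0.001, 0, 0, 3.5]
    - [-0.1, -0.5, 5.0, 0.001, 0, 0, 3.5]
    - [0, -2.5, 5.0, 0.001, 0, 0, 3.5]
    - [0, -3.5, 4.5, 0.001, 0, 0, 3.5]
    - [0, -3.5, 4.0, 0.001, 0, 0, 3.5]
    - [0, -2.5, 3.0, 0, 0, 0, 3.5]
    - [0, 0, 0, 0, 0, 0, 3.5]

```text
time: 50.55
position: [0.5606, 0.1141, 0.2296]
tool_rot: [-0.517, 0.477, 0.526, 0.477]
ft_force: [-0.1, 0.3, -5.1]
grip_width: 0.0398
```

```bash
python3 mv.py .6138 .2044 .21 b 2
```

```text
t 50.55 p [0.5606 0.1141 0.2296] q [ 1.000e-03  4.510e-01  1.554e+00  1.000e-02  1.146e+00 -1.663e+00] w 0.0398 F [-0.1  0.3 -5.1]
[[-0.009, -0.996, -0.089], [0.009, -0.089, 0.996], [-1.0, 0.008, 0.009]]
[ 0.99 -3.06  4.25] [ 0.     0.005 -0.004]
[ 0.99 -3.05  4.25] [ 0.     0.005 -0.004]
```

Call:
arm_command:
  plan:
    - [0, -2.2, 3.0, 0, 0.004, -0.003, 3.5]
    - [0, -2.2, 3.2, 0, 0.002, -0.002, 3.5]
    - [0, -1.0, 1.5, 0, 0, 0, 3.5]
    - [1.0, 0, 0, 0, 0, 0, 3.5]
    - [1.5, 0, 0, 0, 0, 0, 3.5]
    - [0, 0, 0, 0, 0, 0, 3.5]
    - [0, 0, 0, 0, 0, 0, 3.5]

```text
time: 51.42
position: [0.6015, 0.1919, 0.1953]
tool_rot: [-0.517, 0.484, 0.526, 0.472]
ft_force: [-0.0, -0.6, -4.5]
grip_width: 0.0393
```

```bash
python3 mv.py .6138 .2044 .08 b
```

```text
t 51.42 p [0.6015 0.1919 0.1953] q [ 0.132  0.575  1.426 -0.     1.161 -1.525] w 0.0393 F [-0.  -0.6 -4.5]
[[-0.021, -0.996, -0.087], [-0.003, -0.087, 0.996], [-1.0, 0.021, -0.001]]
[11.5  -1.57  1.15] [-0.002 -0.001 -0.021]
```

Call:
arm_command:
  plan:
    - [0, -1.2, 1.1, -0.001, 0, -0.014, 3.5]
    - [0, 0, 0, 0, 0, 0, 3.5]
    - [0, 0, 0, 0, 0, 0, 3.5]
    - [2.0, 0, 0, 0, 0, 0, 3.5]
    - [2.5, 0, 0, 0, 0, 0, 3.5]
    - [2.5, 0, 0, 0, 0, 0, 3.5]
    - [2.0, 0, 0, 0, 0, 0, 3.5]
    - [1.0, 0, 0, 0, 0, 0, 3.5]
    - [0, 0, 0, 0, 0, 0, 3.5]
    - [0, 0, 0, 0, 0, 0, 3.5]

```text
time: 52.68
position: [0.6171, 0.205, 0.0972]
tool_rot: [0.523, -0.477, -0.52, -0.478]
ft_force: [0.2, 0.9, -4.8]
grip_width: 0.0399
```

```bash
python3 mv.py .6138 .2044 .065 b
```

```text
t 52.67 p [0.6171 0.205  0.0972] q [ 0.15   0.71   1.469 -0.002  0.958 -1.508] w 0.0399 F [ 0.2  0.9 -4.8]
[[0.004, -0.996, -0.088], [-0.001, -0.088, 0.996], [-1.0, -0.004, -0.001]]
[ 3.22  0.35 -0.03] [-0.001 -0.001  0.004]
```

Call:
arm_command:
  plan:
    - [0, 0.3, 0, 0, 0, 0.002, 3.5]
    - [0, 0, 0, 0, 0, 0, 3.5]
    - [1.2, 0, 0, 0, 0, 0, 3.5]
    - [1.2, 0, 0, 0, 0, 0, 3.5]
    - [0.4, 0, 0, 0, 0, 0, 3.5]
    - [0, 0, 0, 0, 0, 0, 3.5]
    - [0, 0, 0, 0, 0, 0, 3.5]

```text
time: 53.55
position: [0.615, 0.2049, 0.0687]
tool_rot: [0.523, -0.476, -0.52, -0.479]
ft_force: [-0.1, 0.2, -3.7]
grip_width: 0.0399
```

```bash
python3 mv.py .6138 .2044 .05 b
```

```text
t 53.55 p [0.615  0.2049 0.0687] q [ 1.500e-01  7.470e-01  1.489e+00 -1.000e-03  9.010e-01 -1.508e+00] w 0.0399 F [-0.1  0.2 -3.7]
[[0.005, -0.996, -0.088], [-0.0, -0.088, 0.996], [-1.0, -0.005, -0.001]]
[ 1.87  0.14 -0.04] [-0.001 -0.001  0.005]
```

Call:
arm_command:
  plan:
    - [0, 0.1, 0, 0, 0, 0.003, 3.5]
    - [0.6, 0, 0, 0, 0, 0, 3.5]
    - [0.5, 0, 0, 0, 0, 0, 3.5]
    - [0.4, 0, 0, 0, 0, 0, 3.5]
    - [0.3, 0, 0, 0, 0, 0, 3.5]
    - [0.2, 0, 0, 0, 0, 0, 3.5]
    - [0, 0, 0, 0, 0, 0, 3.5]

```text
time: 54.42
position: [0.6151, 0.205, 0.0568]
tool_rot: [0.524, -0.476, -0.52, -0.479]
ft_force: [0.7, -0.6, -4.9]
grip_width: 0.0396
```

```bash
python3 mv.py .6138 .2044 .046 b
```

```text
t 54.42 p [0.6151 0.205  0.0568] q [ 0.15   0.763  1.495 -0.002  0.877 -1.508] w 0.0396 F [ 0.7 -0.6 -4.9]
[[0.006, -0.996, -0.089], [-0.001, -0.089, 0.996], [-1.0, -0.006, -0.001]]
[ 1.08  0.14 -0.05] [-0.    -0.001  0.006]
```

Call:
arm_command:
  plan:
    - [0.3, 0.15, -0.05, 0, 0, 0.004, 3.5]
    - [0.3, 0, 0, 0, 0, 0, 3.5]
    - [0.3, 0, 0, 0, 0, 0, 3.5]
    - [0.2, 0, 0, 0, 0, 0, 3.5]
    - [0, 0, 0, 0, 0, 0, 3.5]

```text
time: 55.05
position: [0.6151, 0.205, 0.0565]
tool_rot: [0.524, -0.475, -0.52, -0.479]
ft_force: [-0.8, 0.1, -4.8]
grip_width: 0.039
```

```bash
python3 mv.py .6138 .2044 .046 b
```

```text
t 55.05 p [0.6151 0.205  0.0565] q [ 0.15   0.764  1.496 -0.002  0.874 -1.509] w 0.039 F [-0.8  0.1 -4.8]
[[0.008, -0.996, -0.09], [-0.0, -0.09, 0.996], [-1.0, -0.008, -0.001]]
[ 1.05  0.15 -0.05] [ 0.001 -0.001  0.008]
```

It has stopped at z 56.5 mm without a clear reaction force, so I'll look.

```bash
python3 - <<'E'
from h import *
p,d=grab('side'); cv2.imwrite('pics/s6.png',cv2.resize(p[265:355,250:370],(800,600),interpolation=cv2.INTER_CUBIC))
V=cloud('side',d).reshape(-1,3); b=box(V); m=(abs(b[:,0]-.045)<.06)&(abs(b[:,1]-.047)<.045)
for z in np.arange(.02,.06,.004):
    s=m&(V[:,2]>z)&(V[:,2]<z+.004); print(z.round(3),s.sum(),np.percentile(b[s,0],[3,97]).round(4),np.percentile(b[s,1],[3,97]).round(4)) if s.sum()>5 else 0
E
```

```text
0.02 216 [-0.013  0.084] [0.0045 0.0914]
0.024 23 [-0.0117  0.0902] [0.0092 0.0908]
0.032 8 [-0.0144  0.0033] [0.0265 0.055 ]
0.036 7 [-0.0139  0.0831] [0.0272 0.0574]
0.04 59 [0.0034 0.0874] [0.0279 0.0657]
0.044 81 [0.0048 0.0865] [0.029  0.0676]
0.048 14 [0.0106 0.1007] [0.0398 0.0707]
0.056 6 [0.0362 0.1004] [0.0743 0.0766]
```

View pics/s6.png

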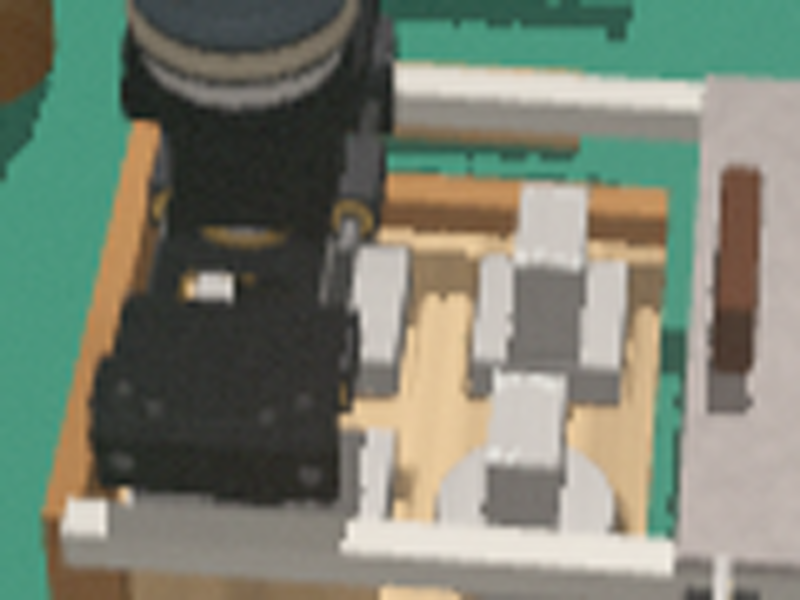

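The die rests on the board top, with its base top at about 44 mm. As with the square, it looks about 2 mm too far +x. Raising, shifting −x and lowering again.

Call:
arm_command:
  plan:
    - [-0.4, 0, 0, 0, 0, 0.005, 3.5]
    - [0, 0.25, -0.05, 0, 0, 0, 3.5]
    - [0, 0, 0, 0, 0, 0, 3.5]
    - [0.4, 0, 0, 0, 0, 0, 3.5]
    - [0.4, 0, 0, 0, 0, 0, 3.5]
    - [0.3, 0, 0, 0, 0, 0, 3.5]
    - [0, 0, 0, 0, 0, 0, 3.5]

```text
time: 55.98
position: [0.6116, 0.204, 0.047]
tool_rot: [0.522, -0.478, -0.522, -0.476]
ft_force: [-0.8, -0.0, -5.1]
grip_width: 0.0396
```

```bash
python3 mv.py .6138 .2044 .046 b
```

```text
t 55.98 p [0.6116 0.204  0.047 ] q [ 0.15   0.776  1.502 -0.002  0.865 -1.51 ] w 0.0396 F [-0.8 -0.  -5.1]
[[-0.001, -0.996, -0.089], [-0.001, -0.089, 0.996], [-1.0, 0.001, -0.001]]
[ 0.1  -0.22  0.02] [ 0.001 -0.001 -0.001]
```

It dropped in. Seating, releasing and rising, then turning the jaws for the cover.

Call:
arm_command:
  plan:
    - [0.2, 0, 0, 0, 0, 0, 3.5]
    - [0, 0, 0, 0, 0, 0, 3.5]
    - [0, 0, 0, 0, 0, 0, 5.5]
    - [0, 0, 0, 0, 0, 0, 5.5]
    - [0, 0, 0, 0, 0, 0, 5.5]
    - [-2, 0, 0, 0, 0, 0, 5.5]
    - [-4, 0, 0, 0, 0, 0, 5.5]
    - [-5, 0, 0, 0, 0, 0, 5.5]
    - [-4.5, 0, 0, 0, 0, 0, 5.5]
    - [0, 0, 0, 0, 0, 0, 5.5]

```text
time: 57.22
position: [0.6147, 0.2047, 0.2131]
tool_rot: [0.524, -0.475, -0.52, -0.479]
ft_force: [-0.6, -0.5, -0.1]
grip_width: 0.0553
```

Call:
arm_command:
  plan:
    - [0, 2, 0, 0.17, 0, 0, 5.5]
    - [0, 2, 0, 0.17, 0, 0, 5.5]
    - [0, 2, 0, 0.17, 0, 0, 5.5]
    - [0, 2, 0, 0.17, 0, 0, 5.5]
    - [0, 0, 0, 0.17, 0, 0, 5.5]
    - [0, 0, 0, 0.17, 0, 0, 5]
    - [0, 0, 0, 0.17, 0, 0, 5]
    - [0, 0, 0, 0.17, 0, 0, 5]
    - [0, 0, -4, 0.12, 0, 0, 5]
    - [0, 0, -4, 0, 0, 0, 5]
    - [0, 0, 0, 0, 0, 0, 5]

```text
time: 58.6
position: [0.4474, 0.2014, 0.2106]
tool_rot: [-0.047, 0.706, 0.045, 0.705]
ft_force: [0.7, -0.0, 0.5]
grip_width: 0.0498
```

```bash
cat > seat.py <<'E'
from h import *
p,d=grab('side'); q,e=grab('top'); W=cloud('top',e).reshape(-1,3); b=box(W)
for n,x,y in(('card',.0435,-.045),('square',-.044,-.0455),('round',-.043,.047),('strap',.045,.047)):
    m=(abs(b[:,0]-x)<.046)&(abs(b[:,1]-y)<.035)&(W[:,2]>.027)&(W[:,2]<.043); c=b[m]-[x,y]
    if m.sum()>9: print(n,m.sum(),'z',round(np.median(W[m,2]),4),'sides',[(s.sum(),W[m,2][s].mean().round(4)) for s in(c[:,0]>.013,c[:,0]<-.013,c[:,1]>.01,c[:,1]<-.01)])
m=(W[:,2]>.11)&(W[:,2]<.128)&(b[:,0]<-.06)&(b[:,0]>-.14)&(abs(b[:,1])<.05); print('cover handle',m.sum(),W[m].mean(0).round(4) if m.any() else '')
im=np.hstack([cv2.resize(p[255:375,245:365],(400,400)),cv2.resize(q[195:295,170:280],(400,400))]); cv2.imwrite('pics/s7.png',im)
st(); plan([.463,.1487,.20],BY,5)
E
python3 seat.py
```

```text
card 495 z 0.0344 sides [(np.int64(171), np.float64(0.0342)), (np.int64(218), np.float64(0.0345)), (np.int64(161), np.float64(0.0346)), (np.int64(192), np.float64(0.0344))]
square 265 z 0.0343 sides [(np.int64(74), np.float64(0.034)), (np.int64(122), np.float64(0.0337)), (np.int64(75), np.float64(0.0344)), (np.int64(105), np.float64(0.0341))]
round 290 z 0.0343 sides [(np.int64(106), np.float64(0.0343)), (np.int64(105), np.float64(0.0341)), (np.int64(50), np.float64(0.0341)), (np.int64(121), np.float64(0.0346))]
strap 413 z 0.0341 sides [(np.int64(161), np.float64(0.0338)), (np.int64(219), np.float64(0.0341)), (np.int64(94), np.float64(0.034)), (np.int64(144), np.float64(0.0337))]
cover handle 170 [0.4634 0.1437 0.1217]
t 58.7 p [0.4517 0.2019 0.2113] q [ 0.195  0.368  1.768 -0.002  1.001  0.067] w 0.0502 F [ 0.5 -0.1  0.3]
[[0.004, -0.129, 0.992], [-0.001, 0.992, 0.129], [-1.0, -0.002, 0.004]]
[ 0.23 -1.08  0.09] [0.008 0.001 0.   ]
[ 0.23 -1.08  0.09] [0.008 0.001 0.   ]
[ 0.23 -1.08  0.1 ] [0.008 0.001 0.   ]
[ 0.23 -1.08  0.11] [0.008 0.001 0.   ]
[ 0.23 -1.08  0.12] [0.008 0.001 0.   ]
```

View pics/s7.png

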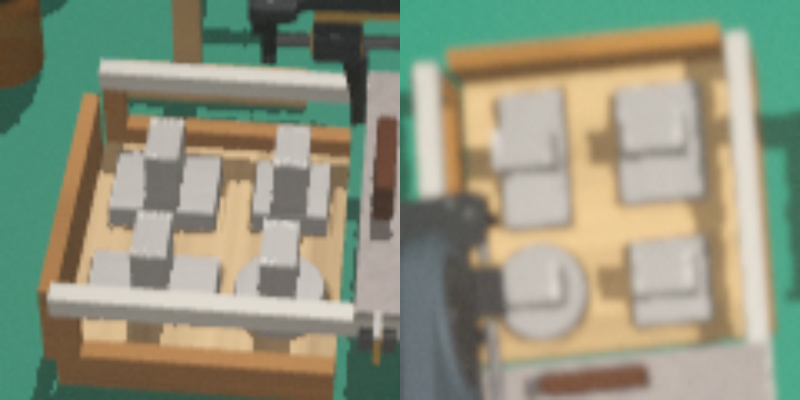

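All four dies are seated flat: base tops read 34 mm on every side, each in its own pocket, with the pointer still on the clip. Now closing the cover.

Call:
arm_command:
  plan:
    - [0, -2.5, 0.3, 0.02, 0, 0, 5]
    - [0, -2.4, 0.2, 0.015, 0, 0, 5]
    - [0, 0, 0, 0, 0, 0, 5]
    - [0, 0, 0, 0, 0, 0, 5]

```text
time: 59.2
position: [0.4687, 0.1536, 0.212]
tool_rot: [-0.033, 0.702, 0.033, 0.71]
ft_force: [-0.1, -0.2, 0.7]
grip_width: 0.05
```

```bash
python3 - <<'E'
from h import *
st(); plan([.464,.1455,.097],BY,1)
E
```

```text
t 59.2 p [0.4687 0.1536 0.212 ] q [ 9.000e-02  3.620e-01  1.776e+00 -1.000e-03  9.930e-01 -3.000e-03] w 0.05 F [-0.1 -0.2  0.7]
[[0.011, -0.093, 0.996], [0.0, 0.996, 0.093], [-1.0, -0.001, 0.011]]
[11.5  -0.76 -0.67] [0.004 0.011 0.001]
```

Call:
arm_command:
  plan:
    - [0, -0.7, -0.5, 0.003, 0.007, 0, 5]
    - [0, 0, 0, 0, 0, 0, 5]
    - [2.5, 0, 0, 0, 0, 0, 5]
    - [3, 0, 0, 0, 0, 0, 5]
    - [3, 0, 0, 0, 0, 0, 5]
    - [1.6, 0, 0, 0, 0, 0, 5]
    - [0, 0, 0, 0, 0, 0, 5]
    - [0, 0, 0, 0, 0, 0, 5]

```text
time: 60.2
position: [0.4664, 0.1487, 0.1098]
tool_rot: [-0.033, 0.703, 0.033, 0.709]
ft_force: [0.6, 0.4, -0.1]
grip_width: 0.0501
```

```bash
python3 - <<'E'
from h import *
st(); plan([.464,.1455,.097],BY,1)
E
```

```text
t 60.2 p [0.4664 0.1487 0.1098] q [ 0.08   0.527  1.879  0.     0.726 -0.015] w 0.0501 F [ 0.6  0.4 -0.1]
[[0.009, -0.094, 0.996], [0.001, 0.996, 0.094], [-1.0, 0.0, 0.009]]
[ 1.28 -0.3  -0.28] [ 0.005  0.009 -0.   ]
```

Call:
arm_command:
  plan:
    - [0, -0.2, -0.2, 0.004, 0.006, 0, 5]
    - [0.9, 0, 0, 0, 0, 0, 5]
    - [0.1, 0, 0, 0, 0, 0, 5]
    - [0, 0, 0, 0, 0, 0, 0.8]
    - [0, 0, 0, 0, 0, 0, 0.8]
    - [0, 0, 0, 0, 0, 0, 0.8]
    - [0, 0, 0, 0, 0, 0, 0.8]
    - [0, 0, 0, 0, 0, 0, 0.8]
  grip_force: 55

```text
time: 61.2
position: [0.4629, 0.1464, 0.1009]
tool_rot: [-0.032, 0.706, 0.032, 0.707]
ft_force: [-2.0, -0.6, 3.8]
grip_width: 0.0134
```

```bash
python3 - <<'E'
from h import *
st(); print(box(robot.get_obs()["position"]))
E
```

```text
t 61.2 p [0.4629 0.1464 0.1009] q [ 0.076  0.543  1.889  0.     0.71  -0.015] w 0.0134 F [-2.  -0.6  3.8]
[[0.0, -0.09, 0.996], [0.0, 0.996, 0.09], [-1.0, 0.0, 0.0]]
[-0.11010596  0.00239545]
```

Call:
arm_command:
  plan:
    - [0, 0, 1.5, 0, 0, 0, 0.8]
    - [0, 0, 1.7, 0, -0.01, 0, 0.8]
    - [0, 0, 1.7, 0, -0.01, 0, 0.8]
    - [0, 0, 1.7, 0, -0.01, 0, 0.8]
    - [0, 0, 1.7, 0, -0.01, 0, 0.8]
    - [0, 0, 1.7, 0, -0.01, 0, 0.8]
    - [0, 0, 1.7, 0, -0.01, 0, 0.8]
    - [0, 0, 1.7, 0, -0.01, 0, 0.8]
    - [0, 0, 1.7, 0, -0.01, 0, 0.8]

```text
time: 62.32
position: [0.5743, 0.1562, 0.1009]
tool_rot: [-0.034, 0.708, 0.031, 0.704]
ft_force: [-9.9, -3.4, 9.5]
grip_width: 0.0136
```

```bash
python3 - <<'E'
from h import *
st(); print(box(robot.get_obs()["position"])+[.1101,0])
E
```

```text
t 62.33 p [0.5743 0.1562 0.1009] q [ 0.08   0.649  1.607 -0.004  0.891 -0.01 ] w 0.0136 F [-9.9 -3.4  9.5]
[[-0.005, -0.092, 0.996], [-0.003, 0.996, 0.092], [-1.0, -0.003, -0.006]]
[0.11180609 0.00222567]
```

Call:
arm_command:
  plan:
    - [0, 0, 1.7, 0, -0.005, 0, 0.8]
    - [0, 0, 1.7, 0, -0.01, 0, 0.8]
    - [0, 0, 1.7, 0, -0.01, 0, 0.8]
    - [0, 0, 1.7, 0, -0.01, 0, 0.8]
    - [0, 0, 1.5, 0, -0.01, 0, 0.8]
    - [0, 0, 0, 0, 0, 0, 0.8]

```text
time: 63.08
position: [0.6394, 0.1619, 0.101]
tool_rot: [-0.033, 0.707, 0.031, 0.706]
ft_force: [3.4, 0.7, -3.4]
grip_width: 0.0135
```

```bash
python3 - <<'E'
from h import *
st(); print(box(robot.get_obs()["position"])+[.1101,0])
E
```

```text
t 63.08 p [0.6394 0.1619 0.101 ] q [ 0.081  0.718  1.435 -0.005  0.991 -0.008] w 0.0135 F [ 3.4  0.7 -3.4]
[[-0.002, -0.091, 0.996], [-0.004, 0.996, 0.091], [-1.0, -0.004, -0.002]]
[0.17715328 0.00212537]
```

Call:
arm_command:
  plan:
    - [0, 0, 1.2, 0, -0.005, 0, 0.8]
    - [0, 0, 1.2, 0, -0.005, 0, 0.8]
    - [0, 0, 1.2, 0, -0.005, 0, 0.8]

```text
time: 63.45
position: [0.6531, 0.1631, 0.1007]
tool_rot: [-0.035, 0.721, 0.03, 0.692]
ft_force: [-30.8, -5.7, 19.9]
grip_width: 0.0135
```

```bash
python3 - <<'E'
from h import *
st(); print(box(robot.get_obs()["position"])+[.1101,0])
E
```

```text
t 63.45 p [0.6531 0.1631 0.1007] q [ 0.082  0.748  1.364 -0.007  1.07  -0.007] w 0.0135 F [-30.8  -5.7  19.9]
[[-0.04, -0.093, 0.995], [-0.01, 0.996, 0.092], [-0.999, -0.006, -0.041]]
[0.19093966 0.00215773]
```

The force rose to 31 N, probably the end stop. I'll straighten the tilt with a small push and check.

Call:
arm_command:
  plan:
    - [0, 0, 0.3, 0, -0.02, 0, 0.8]
    - [0, 0, 0.5, 0, -0.01, 0, 0.8]
    - [0, 0, 0.5, 0, 0, 0, 0.8]
    - [0, 0, 0, 0, 0, 0, 0.8]

```text
time: 63.95
position: [0.653, 0.1631, 0.1008]
tool_rot: [-0.037, 0.719, 0.03, 0.693]
ft_force: [0.9, 0.4, -2.6]
grip_width: 0.0139
```

```bash
python3 - <<'E'
from h import *
st(); print(box(robot.get_obs()["position"])+[.1101,0])
E
```

```text
t 63.95 p [0.653  0.1631 0.1008] q [ 0.083  0.746  1.367 -0.009  1.066 -0.007] w 0.0139 F [ 0.9  0.4 -2.6]
[[-0.037, -0.094, 0.995], [-0.011, 0.996, 0.094], [-0.999, -0.008, -0.038]]
[0.1907904  0.00210574]
```

It doesn't move any further and the travel was 191 mm (within 180–200), so it's against the stop. Releasing and backing off for a final look.

Call:
arm_command:
  plan:
    - [0, 0, 0, 0, 0, 0, 4.5]
    - [0, 0, 0, 0, 0, 0, 4.5]
    - [0, 0, 0, 0, 0, 0, 4.5]
    - [-2, 0, 0, 0, 0, 0, 4.5]
    - [-4, 0, 0, 0, 0, 0, 4.5]
    - [-5, 0, 0, 0, 0, 0, 4.5]
    - [-4, 0, -2, 0, 0, 0, 4.5]
    - [0, -4, -4, 0, 0, 0, 4.5]
    - [0, -5, -4, 0, 0, 0, 4.5]
    - [0, -5, -4, 0, 0, 0, 4.5]
    - [0, -5, -4, 0, 0, 0, 4.5]
    - [0, 0, 0, 0, 0, 0, 4.5]

```text
time: 65.45
position: [0.5037, -0.0424, 0.2747]
tool_rot: [-0.039, 0.71, 0.029, 0.702]
ft_force: [0.4, 0.2, 0.3]
grip_width: 0.045
```

```bash
python3 - <<'E'
from h import *
st(); p,d=grab('side'); q,e=grab('top')
for n,M in(('top',cloud('top',e)),('side',cloud('side',d))):
    W=M.reshape(-1,3); b=box(W); h=(W[:,2]>.112)&(W[:,2]<.128)&(b[:,0]>.04)&(b[:,0]<.11)&(abs(b[:,1])<.05)
    c=(W[:,2]>.087)&(W[:,2]<.094)&(abs(b[:,1])<.09)&(abs(b[:,0])<.13)
    print(n,'handle box x',h.sum(),b[h].mean(0).round(4),'cover x',np.percentile(b[c,0],[1,99]).round(4),'z',np.median(W[c,2]).round(4))
r=np.hstack([cv2.resize(p[120:400,180:460],(400,400)),cv2.resize(q[140:340,150:350],(400,400))]); cv2.imwrite('pics/fin.png',r)
E
```

```text
t 65.45 p [ 0.5037 -0.0424  0.2747] q [-0.295  0.306  1.655 -0.018  1.186 -0.385] w 0.045 F [0.4 0.2 0.3]
[[-0.01, -0.097, 0.995], [-0.014, 0.995, 0.097], [-1.0, -0.013, -0.012]]
top handle box x 174 [ 0.0784 -0.0008] cover x [-0.0809  0.0932] z 0.0904
side handle box x 167 [0.0801 0.0073] cover x [-0.0823  0.0942] z 0.091
```

View pics/fin.png

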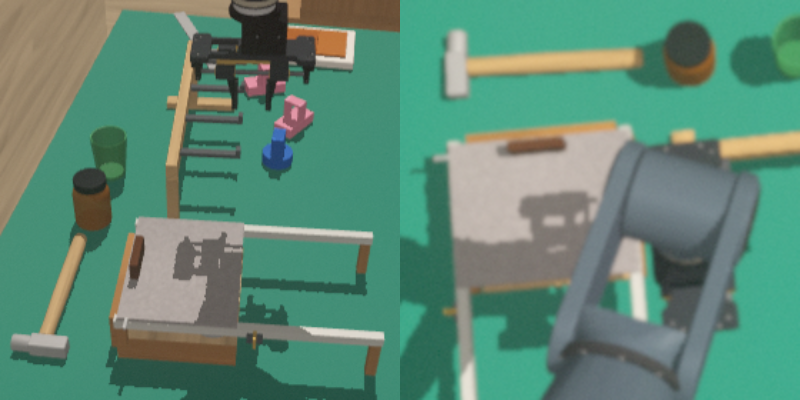

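The picture shows the cover over the box, an empty rack, and the bystanders and lookalikes in place. The handle measures box x ≈79 against 85 expected, so I'll check my box origin against the rail ends and cover edges before handing in.

```bash
python3 - <<'E'
from h import *
for n in('top','side'):
    W=cloud(n,np.load('/tmp/%s.npz'%n)['d']).reshape(-1,3); b=box(W)*1000; z=W[:,2]
    def ext(m): 
        x=np.sort(b[m,0]); return len(x),x[:4].round(1),x[-4:].round(1)
    print(n)
    for y0 in(108,-108): print(' rail',y0,ext((abs(b[:,1]-y0-(4 if n=='side' else 1))<5)&(z>.079)&(z<.089)&(b[:,0]>-320)&(b[:,0]<130)))
    for y in(-80,-60,60,80): print(' cover y',y,ext((abs(b[:,1]-y)<4)&(z>.087)&(z<.094)&(abs(b[:,0])<130)))
    for y in(-60,60): print(' board/wall z<.06',y,ext((abs(b[:,1]-y)<6)&(z>.012)&(z<.08)&(abs(b[:,0])<130)))
    m=(z>.116)&(z<.126)&(b[:,0]>40)&(abs(b[:,1])<50); print(' handle top',ext(m))
for f in('pics/top0.png',):
    q0=cv2.imread(f); q=np.load('/tmp/top.npz')['p']
    cv2.imwrite('pics/cmp.png',np.hstack([cv2.resize(x[195:295,165:245],(400,500),interpolation=cv2.INTER_CUBIC) for x in(q0,q)]))
E
```

```text
top
 rail 108 (419, array([-297.7, -297.5, -297.1, -296.8]), array([97.5, 98. , 98.9, 99.7]))
 rail -108 (111, array([-139.4, -139.4, -139.3, -137.4]), array([94.2, 96.9, 96.9, 97.3]))
 cover y -80 (67, array([-83.2, -83.1, -80.6, -80.5]), array([90.5, 93.1, 93.2, 93.9]))
 cover y -60 (106, array([-24. , -21.3, -18.8, -16.7]), array([89.3, 89.7, 91. , 92.3]))
 cover y 60 (165, array([-82.5, -82.1, -80.1, -79.8]), array([91.5, 93.7, 93.8, 94.7]))
 cover y 80 (165, array([-82.4, -82.3, -80.1, -80. ]), array([90.9, 92.9, 93. , 93.6]))
 board/wall z<.06 -60 (20, array([ 99. ,  99.5,  99.5, 100.6]), array([108.7, 108.9, 110.3, 111.1]))
 board/wall z<.06 60 (29, array([-82.4, -81.5, -81.4, -81.1]), array([108.4, 109.1, 109.3, 109.8]))
 handle top (148, array([71.6, 71.7, 72.1, 72.2]), array([85.7, 86.3, 86.3, 86.4]))
side
 rail 108 (716, array([-298.3, -298.1, -298.1, -297.9]), array([ 98.7,  99.9, 101.1, 101.3]))
 rail -108 (330, array([-297.6, -297.3, -297. , -294.9]), array([86.2, 89.4, 99. , 99.8]))
 cover y -80 (170, array([-84.1, -81.9, -81.6, -79.6]), array([92.5, 93.1, 94.7, 95.1]))
 cover y -60 (157, array([-82.9, -82.7, -80.5, -80.3]), array([77.7, 77.9, 93.8, 95.1]))
 cover y 60 (213, array([-81.9, -80. , -79.9, -79.8]), array([92.4, 93.7, 94.5, 95.8]))
 cover y 80 (216, array([-83. , -81. , -80.9, -80.7]), array([90.9, 92.9, 93.3, 95.1]))
 board/wall z<.06 -60 (17, array([-82.6, 101.3, 101.9, 102.1]), array([109.9, 110. , 110.6, 110.7]))
 board/wall z<.06 60 (20, array([101.3, 101.4, 102.1, 102.3]), array([109.4, 110.8, 111.3, 111.8]))
 handle top (263, array([73.4, 73.6, 73.7, 73.7]), array([711.8, 711.9, 712.3, 712.6]))
```

View pics/cmp.png

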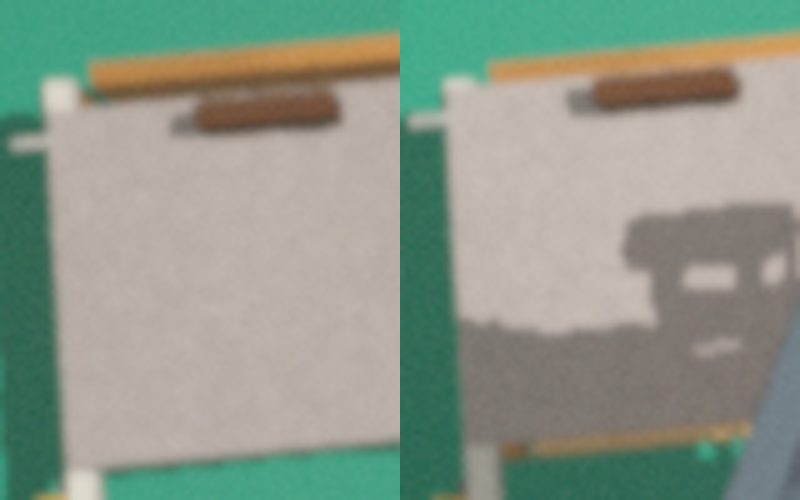

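Relative to the far rail ends, the handle is 20–21 mm back, where the drawing gives 105−85=20. With the hard stop felt at 31 N as well, the cover is shut and my box origin was simply about 5 mm off. Handing in.

```bash
python3 -c "
from h import *
print(workorder.hand_in()); st()"
```

```text
the job is handed in; nothing more can be done
None
the job is handed in; nothing more can be done
```

The job is handed in, at about 66 s on the robot's clock. The cover was opened to its mark, the four dies were put away, and the cover was shut again. No verdict was reported.

- **Opening:** I pulled the cover until its pointer sat on the brass clip. The side view showed the two lined up to within about 1 mm.
- **Dies:** Card, square, round and strap all came off their hooks and went into their own pockets. The square and the strap first stopped on the board surface and dropped in after a shift of about 3 mm. Before closing, the base tops read 34 mm on every side for all four, meaning flat on the pocket floors. The wanted grey dies were told apart from the pink and blue lookalikes, which I left alone.
- **Closing:** I pushed the cover 191 mm until it met a firm stop at about 31 N, then let go and backed the arm clear.
- **Other things on the bench:** The mallet, jar, pot and lookalikes looked in place in the final views, but I did not measure them.

**A check that disagreed:** in my first box frame the handle read about 79 mm when 85 mm would mean shut. Measured from the far rail ends it sits 20–21 mm back against the expected 20 mm, so I put the difference down to my estimate of the box origin and took the cover as shut, to within about 1–2 mm.

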